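# Find the isolator key and deposit it

### The job

Only one of the three keys turns the isolator lock: try the one left standing in it and the two in the rack in turn, each pushed fully home and then turned anticlockwise seen from above without forcing it, and hang those that will not turn in the rack. With the right key turn the lock its full quarter turn, draw the key out leaving the lock turned, lay it on its long edge between the cheeks of the rest and let go. Then take it again from above, across its thickness, post it lengthwise through the slot so that it drops right into the deposit box, and leave the meter, screwdriver and tumbler alone.

Things in the scene. Friction and masses are not known exactly. Their poses are not given: they have to be found in the camera images.
- key_a_center (a point): centre of a flat steel key 119 x 60 x 8 mm, 200 g, same either way round: bow 60 wide, 44 high; blade 40 wide, 75 long (last 11 mm tapers to 18 x 4), two 13 mm high edge notches, mid 24 mm below the shoulders (bow's underside). This point: mid width and thickness, 15.5 mm below the shoulders. z from tip to bow, x across width, y through thickness. Starts standing home in the lock.
- key_b_center (a point): the same on a second key, alike but that the notches (12 mm of blade left between them) are 39 mm below the shoulders. Balance point of each key: 7 mm below the shoulders. Starts hung in an end slot of the rack, x along the rack's x, as does key_c; which end changes; the middle slot is free.
- key_c_center (a point): the same on a third key, notches 54 mm below the shoulders. Which of the three keys turns the lock changes and cannot be seen from outside: it must be tried.
- rack_top (a point): fixed dark steel key rack, 260 x 60 x 92 mm high; three slots in a row along its x at -80, 0, +80 mm, each 50 mm long (along x), 16 mm wide, through a 14 mm top, open below. This point: middle of the top face, z up. Keys hang by their shoulders at this height.
- lock_mouth (a point): fixed grey lock block, 130 x 130 x 75 mm, with a steel plate 72 x 72 x 14 mm on top that turns. Keyway: slot 43 x 12 mm, right through the plate, hollow below. This point: middle of the keyway on the plate's top face, 90 mm above the bench; axes stay with the block, z up. Keyway starts along x. Key fully home: shoulders on the plate, key centre 15.5 mm below this point.
- lock_turn (a joint): turn of the lock's plate, rad: 0 at start, grows anticlockwise from above, end stop 1.57 (keyway along the block's y), stays where left; light drag 0.12 Nm, key play about 0.1 rad. A wrong key, home, binds hard (over 1 Nm) at 0.1 to 0.25. The right key can be drawn straight up at the end stop. A white nib on the plate's rim points along the block's x at 0.
- rest_floor (a point): fixed aluminium rest: bar 170 x 50 x 20 mm, two pairs of cheeks 35 to 85 mm from the middle along x, 26 mm above the bar plus a flare to 35 mm, 13 mm apart: they hold a key on its long edge along x, bow either way; the middle 70 mm is free for fingers. This point: middle of the bar's upper face, z up. A key let go leaning 45 degrees, tip on the bar between one pair, tips down between the other.
- box_slot (a point): fixed grey deposit box 190 x 90 x 90 mm high, 76 mm deep inside; in its 10 mm top a slot 140 mm long (along x), 13 mm wide. This point: middle of the slot at the top face, z up.
- meter: bystander: a yellow multimeter lying on the bench beyond the work, 90 x 180 x 40 mm; origin at the centre of its underside
- driver: bystander: a screwdriver with grey handle lying on the bench, 200 mm long, 26 mm thick; origin under its middle on the bench
- tumbler: bystander: an open steel tumbler, 80 mm across and 150 mm high, standing on the bench; origin at the centre of its underside

How it is judged (in metres and radians):
On the way, in this order (a step that is already met when the one before it is completed fails the run):
1. the key that fits, fully home, is on its way round in the lock (value of joint lock_turn between 0.5 and 1.2 rad and ((horizontal distance between key_a_center and lock_mouth below 0.008 m and z of key_a_center in the frame of lock_mouth below -0.0115 m) or (horizontal distance between key_b_center and lock_mouth below 0.008 m and z of key_b_center in the frame of lock_mouth below -0.0115 m) or (horizontal distance between key_c_center and lock_mouth below 0.008 m and z of key_c_center in the frame of lock_mouth below -0.0115 m))), for 0.02 s.
2. the lock is turned its quarter turn by the key fully home (value of joint lock_turn above 1.35 rad and ((horizontal distance between key_a_center and lock_mouth below 0.008 m and z of key_a_center in the frame of lock_mouth below -0.0115 m) or (horizontal distance between key_b_center and lock_mouth below 0.008 m and z of key_b_center in the frame of lock_mouth below -0.0115 m) or (horizontal distance between key_c_center and lock_mouth below 0.008 m and z of key_c_center in the frame of lock_mouth below -0.0115 m))), for 0.1 s.
3. the key lies on its edge in the rest, let go, the lock still turned (value of joint lock_turn above 1.35 rad and ((angle between key_a_center's own z axis and vertical above 1.25 rad and z of key_a_center in the frame of rest_floor below 0.045 m and x of key_a_center in the frame of rest_floor between -0.06 and 0.06 m and y of key_a_center in the frame of rest_floor between -0.012 and 0.012 m and contact force between the fingers and key_a below 0.2 N) or (angle between key_b_center's own z axis and vertical above 1.25 rad and z of key_b_center in the frame of rest_floor below 0.045 m and x of key_b_center in the frame of rest_floor between -0.06 and 0.06 m and y of key_b_center in the frame of rest_floor between -0.012 and 0.012 m and contact force between the fingers and key_b below 0.2 N) or (angle between key_c_center's own z axis and vertical above 1.25 rad and z of key_c_center in the frame of rest_floor below 0.045 m and x of key_c_center in the frame of rest_floor between -0.06 and 0.06 m and y of key_c_center in the frame of rest_floor between -0.012 and 0.012 m and contact force between the fingers and key_c below 0.2 N))), for 0.2 s.
At the end, for the whole second after the job is handed in: The lock is still turned (over 1.35 rad), one key lies at rest wholly inside the deposit box (its centre over 40 mm below the slot's top face), and the other two hang upright in the rack, shoulders on its top within 6 mm (value of joint lock_turn above 1.35 rad and (((z of key_a_center in the frame of box_slot below -0.04 m and x of key_a_center in the frame of box_slot between -0.09 and 0.09 m and y of key_a_center in the frame of box_slot between -0.043 and 0.043 m and linear speed of key_a below 0.03 m/s) and (z of key_b_center in the frame of rack_top between -0.023 and -0.009 m and y of key_b_center in the frame of rack_top between -0.02 and 0.02 m and x of key_b_center in the frame of rack_top between -0.105 and 0.105 m and angle between key_b_center's own z axis and vertical below 0.3 rad) and (z of key_c_center in the frame of rack_top between -0.023 and -0.009 m and y of key_c_center in the frame of rack_top between -0.02 and 0.02 m and x of key_c_center in the frame of rack_top between -0.105 and 0.105 m and angle between key_c_center's own z axis and vertical below 0.3 rad)) or ((z of key_b_center in the frame of box_slot below -0.04 m and x of key_b_center in the frame of box_slot between -0.09 and 0.09 m and y of key_b_center in the frame of box_slot between -0.043 and 0.043 m and linear speed of key_b below 0.03 m/s) and (z of key_a_center in the frame of rack_top between -0.023 and -0.009 m and y of key_a_center in the frame of rack_top between -0.02 and 0.02 m and x of key_a_center in the frame of rack_top between -0.105 and 0.105 m and angle between key_a_center's own z axis and vertical below 0.3 rad) and (z of key_c_center in the frame of rack_top between -0.023 and -0.009 m and y of key_c_center in the frame of rack_top between -0.02 and 0.02 m and x of key_c_center in the frame of rack_top between -0.105 and 0.105 m and angle between key_c_center's own z axis and vertical below 0.3 rad)) or ((z of key_c_center in the frame of box_slot below -0.04 m and x of key_c_center in the frame of box_slot between -0.09 and 0.09 m and y of key_c_center in the frame of box_slot between -0.043 and 0.043 m and linear speed of key_c below 0.03 m/s) and (z of key_a_center in the frame of rack_top between -0.023 and -0.009 m and y of key_a_center in the frame of rack_top between -0.02 and 0.02 m and x of key_a_center in the frame of rack_top between -0.105 and 0.105 m and angle between key_a_center's own z axis and vertical below 0.3 rad) and (z of key_b_center in the frame of rack_top between -0.023 and -0.009 m and y of key_b_center in the frame of rack_top between -0.02 and 0.02 m and x of key_b_center in the frame of rack_top between -0.105 and 0.105 m and angle between key_b_center's own z axis and vertical below 0.3 rad)))); the robot touches nothing.
It fails at once if the meter is moved more than 40 mm (distance of meter from where it was at the start of the episode above 0.04 m).
It fails at once if the screwdriver is moved more than 40 mm (distance of driver from where it was at the start of the episode above 0.04 m).
It fails at once if the tumbler is moved more than 40 mm (distance of tumbler from where it was at the start of the episode above 0.04 m).
It also fails if it takes over 72 s, if anything falls off the work surface, if the arm or the gripper's body presses on something with over 40 N, if the wrist force passes 120 N, or if a joint passes its speed limit or range.

### The arm

A 6-joint arm with a two-finger parallel gripper is mounted at the origin on the work surface. World frame = base frame: x ahead of the robot, y to its left, z up, the work surface at z = 0. Lengths are in m, angles in degrees, forces in N, time in s.
With the tool pointing down it reaches from about 0.25 to 0.775 m from the base axis. Payload 4 kg.
Tool frame: the origin (TCP) lies at the very end of the fingers, on their centre line; the grasp point (between the pads) lies 19 mm behind it; z points along the fingers, y is the line along which they close (so a half turn about z gives the same grasp; the last joint's range is limited). The gripper opens to 85 mm and grips with 20 to 120 N. Pads are 22 mm wide; open, the fingers measure 114 mm over their backs; the gripper's body (76 mm by 85 mm) begins 54 mm behind the grasp point. The pads swing forward as they close: fully open they stand 13 mm farther back than shut.
Start: joints at [-5.907, 4.996, 78.535, -0, 96.463, -5.907], TCP at [0.55, -0, 0.231] pointing down, gripper open.
Joint ranges: [-177.83, 177.83], [-43.37, 116.18], [15.69, 146.23], [-61.86, 241.86], [9.47, 152.12], [-147.06, 147.06]. Speed limits (degrees/s): [159.86, 159.86, 180, 180, 180, 180].

### API

Orientations are given as a 3x3 rotation matrix whose columns are the frame's x, y, z axes.
In Python, from workcell import manip gives the robot as it stands. The module is installed in compiled form; this text tells all that it offers.
- The arm moves only by the tool carry_out, never from a script. Its argument "increments" is a list of rows, each an object of numbers: "tx", "ty", "tz": the shift along the world's x, y, z in cm; "rx", "ry", "rz": the turn, a rotation vector about the world's x, y, z in rad; "fingers": the opening in per cent of the stroke, from 0 (shut) to 100 (fully open). In form: [{"tx": .., "ty": .., "tz": .., "rx": .., "ry": .., "rz": .., "fingers": ..}, ...]. A call has 1 to 12 rows; each row is the pose to reach, as a shift and turn from the pose commanded when the call began; what a row does not reach only later rows make up. A row lasts 1/12 s, in which the tool goes at most 41.7 mm and 7.16 degrees, less where a joint would pass 70% of its speed; a pose out of reach is approached as far as the arm can. A call with a gripper value outside its range is refused whole. The fingers move at their own pace and stop on an object; the grip force is fixed at half the most. Time passes only in rows, so rows that repeat a pose let the fingers close. It gives the time, the measured TCP pose, the force, the opening and the grip force at its end, in the units of the state.
- manip.observe(): the state, without advancing time (a new reading comes with each control period).
- manip.grab_frame(name): name is "scene" or "side" or "wrist"; returns a dict with "image" (480x640x3 uint8, red, green, blue), "fx", "fy", "cx", "cy" (pixels), "dist" ([k1, k2, p1, p2, k3] as OpenCV has them; the pictures are not rectified), "world_from_camera" (4x4, takes a point from camera to world coordinates). Camera axes: x right, y down, z forward; pixel columns grow to the right and rows downward; lengths in m; the calibration is good to about 2 mm. A picture is of the moment at which its call begins. There is no depth.
- manip.close_job(): hands the job in; it is judged then, once.
The state is a dict: "time": time; "joint_positions": joint angles; "qd": joint speeds; "joint_efforts": joint torques, N m; "position": TCP position; "ee_rot": TCP orientation; "force": force on the tool from outside, world axes, zero at the start; "torque": the same for the moment, N m; "gripper_width": finger opening in m; "gripper_force": force on a finger pad.
Only numpy, scipy, OpenCV 4.12 (cv2) and the standard library are available. Lean on these libraries where they do the work, as an engineer would, in place of code of your own. Each camera call takes 0.05 s, during which the arm holds its last target. There are 200 camera calls.

## Working session

There is one attempt and no reset: what is moved stays moved. The work goes in short steps, Python scripts to look and compute and a tool call to move; the robot and the scene stay as the last step left them, time stands still between calls to the robot, and variables do not carry over. Pictures are saved under pics/ and viewed, at most 10 in all, crops included, and the job is handed in when it is done.

Besides the shell and the picture viewer there is one more tool, called after "Call:" as name(argument=value, ...) on one line, values as JSON. carry_out: Moves the arm, as the interface text tells. Its arguments: {"type":"object","properties":{"increments":{"type":"array","items":{"type":"object","properties":{"tx":{"type":"number"},"ty":{"type":"number"},"tz":{"type":"number"},"rx":{"type":"number"},"ry":{"type":"number"},"rz":{"type":"number"},"fingers":{"type":"number"}}}}},"required":["increments"]}

```bash
mkdir -p pics; cat > h.py <<'E'
import numpy as np, cv2
from workcell import manip
def frame(n):
    f=manip.grab_frame(n); f['K']=np.array([[f['fx'],0,f['cx']],[0,f['fy'],f['cy']],[0,0,1.]]); f['d']=np.array(f['dist'],float); f['T']=np.array(f['world_from_camera']); return f
def save(f,name): cv2.imwrite('pics/'+name+'.png',cv2.cvtColor(f['image'],cv2.COLOR_RGB2BGR))
def ray(f,uv):
    p=cv2.undistortPoints(np.array(uv,float).reshape(-1,1,2),f['K'],f['d']).reshape(-1,2)
    d=np.c_[p,np.ones(len(p))]@f['T'][:3,:3].T
    return f['T'][:3,3],d
def onz(f,uv,z):
    o,d=ray(f,uv); return o+d*((z-o[2])/d[:,2])[:,None]
def proj(f,P):
    Ti=np.linalg.inv(f['T']); return cv2.projectPoints(np.array(P,float).reshape(-1,1,3),cv2.Rodrigues(Ti[:3,:3])[0],Ti[:3,3],f['K'],f['d'])[0].reshape(-1,2)
def tri(fs,uvs):
    A=np.zeros((3,3));b=np.zeros(3)
    for f,u in zip(fs,uvs):
        o,d=ray(f,u);d=d[0]/np.linalg.norm(d[0]);M=np.eye(3)-np.outer(d,d);A+=M;b+=M@o
    return np.linalg.solve(A,b)
E
python3 - <<'E'
from h import *
for n in ['scene','side','wrist']:
    f=frame(n); save(f,n+'0'); print(n,f['T'].round(3).tolist(),f['fx'])
    import pickle; pickle.dump(f,open(n+'0.pkl','wb'))
s=manip.observe(); print(s)
E
```

```text
scene [[-0.815, 0.464, -0.347, 1.007], [0.579, 0.656, -0.485, 0.542], [0.003, -0.596, -0.803, 0.998], [0.0, 0.0, 0.0, 1.0]] 556.6652157840356
side [[0.977, -0.121, 0.176, 0.433], [-0.214, -0.562, 0.799, -0.699], [0.002, -0.818, -0.575, 0.603], [0.0, 0.0, 0.0, 1.0]] 547.8611971163832
wrist [[1.0, 0.001, -0.002, 0.55], [0.0, -0.96, -0.281, 0.07], [-0.002, 0.281, -0.96, 0.373], [0.0, 0.0, 0.0, 1.0]] 375.5286123029454
{'time': 0.15, 'joint_positions': array([-5.90768628e+00,  5.03163933e+00,  7.86042521e+01,  3.69072999e-04,
        9.64633219e+01, -5.90715100e+00]), 'qd': array([-0.02993562, -0.15071307, -0.28458878,  0.00398241,  0.04706898,
        0.04677367]), 'joint_efforts': array([ 1.22744677e-03, -3.52374566e+01, -3.13678122e+01, -1.70676763e-04,
        8.12124257e-03, -6.53522420e-05]), 'position': array([5.49622050e-01, 3.18620703e-05, 2.30391814e-01]), 'ee_rot': array([[ 8.78179877e-06,  9.99998518e-01, -1.72174246e-03],
       [ 9.99999983e-01, -8.46398958e-06,  1.84592991e-04],
       [ 1.84578145e-04, -1.72174406e-03, -9.99998501e-01]]), 'force': array([ 0.07238339,  0.07510556, -0.27639577]), 'torque': array([-0.02434523,  0.00395667, -0.05339691]), 'gripper_force': 0.0, 'gripper_width': 0.0859549339781367}
```

View pics/scene0.png

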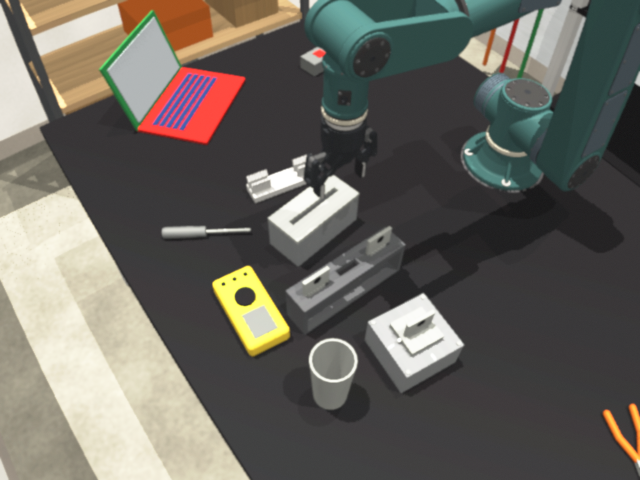

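View pics/side0.png

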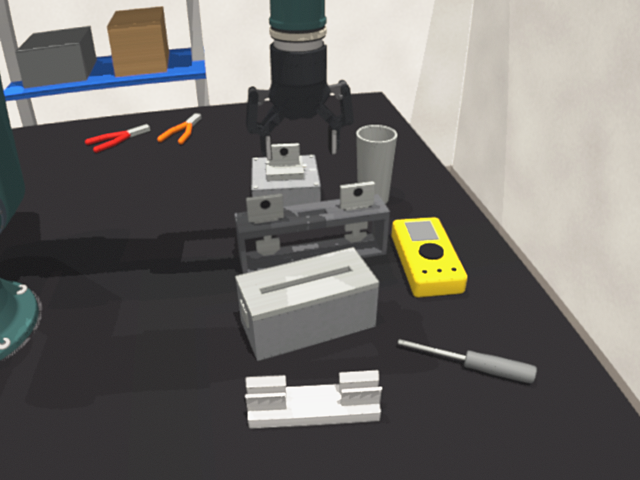

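The scene picture shows the rest at (285,180), the box at (315,215), the rack at (345,280) with keys in its end slots, and the lock with its key at (415,330). The side picture shows the lock key at (285,155), rack keys at (265,207) and (357,193), the box slot from (260,290) to (354,268), and the rest at (313,400).

```bash
python3 - <<'E'
from h import *; import pickle
f=pickle.load(open('side0.pkl','rb'));g=pickle.load(open('scene0.pkl','rb'))
np.set_printoptions(precision=3,suppress=True)
print('slot side',onz(f,[(260,290),(354,268)],.09)); print('slot scene',onz(g,[(291,221),(341,185)],.09))
print('rack keys side',onz(f,[(265,220),(358,205)],.092)); print('scene',onz(g,[(315,289),(379,247)],.092))
print('lock key',onz(f,[(285,165)],.09),onz(g,[(420,331)],.09))
print('rest ends side',onz(f,[(247,415),(380,410)],.02),onz(g,[(248,190),(312,165)],.02))
print('driver',onz(f,[(400,343),(535,373)],.013),'meter',onz(f,[(428,255)],.04),'tumbler',onz(f,[(376,135)],.15))
# lock plate / block from scene: bright contours
w=pickle.load(open('wrist0.pkl','rb'))
im=np.hstack([cv2.resize(f['image'][130:440,225:400],None,fx=1.9,fy=1.9,interpolation=cv2.INTER_CUBIC),cv2.resize(w['image'],(440,330)).repeat(1,0) if 0 else np.zeros((589,0,3),np.uint8)])
save(w,'wv')
E
```

```text
slot side [[ 0.467 -0.105  0.09 ]
 [ 0.61  -0.085  0.09 ]]
slot scene [[ 0.603 -0.084  0.09 ]
 [ 0.454 -0.105  0.09 ]]
rack keys side [[0.496 0.068 0.092]
 [0.661 0.081 0.092]]
scene [[0.662 0.084 0.092]
 [0.497 0.077 0.092]]
lock key [[0.559 0.258 0.09 ]] [[0.557 0.27  0.09 ]]
rest ends side [[ 0.426 -0.263  0.02 ]
 [ 0.594 -0.291  0.02 ]] [[ 0.602 -0.27   0.02 ]
 [ 0.429 -0.25   0.02 ]]
driver [[ 0.658 -0.178  0.013]
 [ 0.827 -0.279  0.013]] meter [[ 0.759 -0.018  0.04 ]] tumbler [[0.735 0.231 0.15 ]]
```

View pics/wrist0.png

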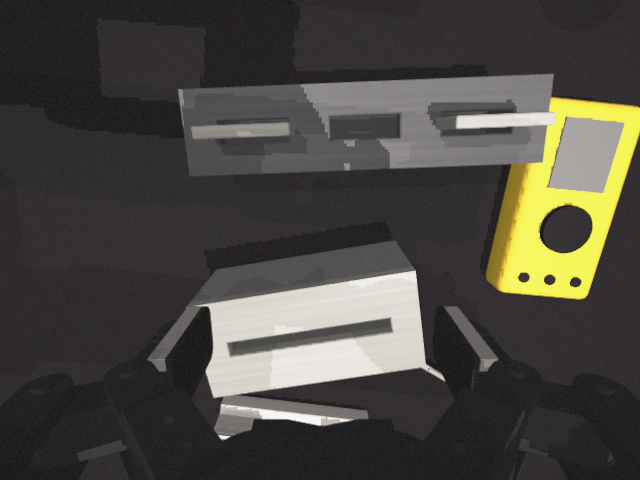

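The wrist picture shows the rack top with corners near (180,89), (553,74), (545,162) and (189,176). The free middle slot is at (365,126), and the box slot runs from (228,350) to (391,325).

Call:
carry_out(increments=[{"tx": 4,"ty": 25,"tz": 3,"rz": -1.5708},{"tx": 4,"ty": 25,"tz": 3,"rz": -1.5708},{"tx": 4,"ty": 25,"tz": 3,"rz": -1.5708},{"tx": 4,"ty": 25,"tz": 3,"rz": -1.5708},{"tx": 4,"ty": 25,"tz": 3,"rz": -1.5708},{"tx": 4,"ty": 25,"tz": 3,"rz": -1.5708},{"tx": 4,"ty": 25,"tz": 3,"rz": -1.5708},{"tx": 4,"ty": 25,"tz": 3,"rz": -1.5708},{"tx": 4,"ty": 25,"tz": 3,"rz": -1.5708},{"tx": 4,"ty": 25,"tz": 3,"rz": -1.5708},{"tx": 4,"ty": 25,"tz": 3,"rz": -1.5708},{"tx": 4,"ty": 25,"tz": 3,"rz": -1.5708}])

```text
schema error: expected keys tx, ty, tz, rx, ry, rz, fingers
```

Call:
carry_out(increments=[{"rz": 0,"fingers": 40},{"rz": 0,"fingers": 40},{"rz": 0,"fingers": 40}])

```text
schema error: expected keys tx, ty, tz, rx, ry, rz, fingers
```

```bash
python3 - <<'E'
from h import *; import pickle
np.set_printoptions(precision=4,suppress=True)
f=frame('wrist'); pickle.dump(f,open('w1.pkl','wb')); save(f,'w1'); print(manip.observe()['position'],manip.observe()['ee_rot'],f['T'])
w=pickle.load(open('wrist0.pkl','rb'))
g=cv2.cvtColor(w['image'],cv2.COLOR_RGB2GRAY)
def fit(pts,z,img=g,f=w):
    p=cv2.cornerSubPix(img,np.array(pts,np.float32).reshape(-1,1,2),(4,4),(-1,-1),(3,50,.01)).reshape(-1,2)
    P=onz(f,p,z); print(p.tolist()); print(P[:,:2]); print('mean',P.mean(0), 'sides',np.linalg.norm(P-np.roll(P,-1,0),axis=1)); return P
fit([(180,89),(553,74),(545,162),(189,176)],.092)
fit([(330,116),(400,114),(400,137),(330,139)],.092)
fit([(228,346),(391,318),(392,331),(229,355)],.09)
E
```

```text
[0.5497 0.     0.2306] [[ 0.      1.     -0.0014]
 [ 1.     -0.      0.0001]
 [ 0.0001 -0.0014 -1.    ]] [[ 1.      0.0008 -0.0018  0.5499]
 [ 0.0003 -0.9597 -0.2811  0.0698]
 [-0.0019  0.2811 -0.9597  0.3731]
 [ 0.      0.      0.      1.    ]]
[[177.5919647216797, 88.5433349609375], [553.4119873046875, 73.59040069580078], [542.0121459960938, 161.71273803710938], [189.2212371826172, 175.6636199951172]]
[[0.4484 0.1001]
 [0.7082 0.1098]
 [0.7101 0.0504]
 [0.4506 0.0401]]
mean [0.5794 0.0751 0.092 ] sides [0.26   0.0594 0.2597 0.0601]
[[328.5658264160156, 115.34420776367188], [399.5940856933594, 112.47972106933594], [399.69927978515625, 137.80160522460938], [328.4888610839844, 138.62765502929688]]
[[0.5537 0.0824]
 [0.6039 0.0844]
 [0.6049 0.0671]
 [0.5537 0.0665]]
mean [0.579  0.0751 0.092 ] sides [0.0503 0.0173 0.0513 0.0159]
[[226.62586975097656, 342.50714111328125], [389.8941650390625, 317.1817932128906], [392.5693054199219, 331.71173095703125], [229.6864471435547, 356.3371887207031]]
[[ 0.4678 -0.1007]
 [ 0.6055 -0.0766]
 [ 0.6085 -0.0902]
 [ 0.4695 -0.1141]]
mean [ 0.5378 -0.0954  0.09  ] sides [0.1398 0.0138 0.1411 0.0136]
```

View pics/w1.png

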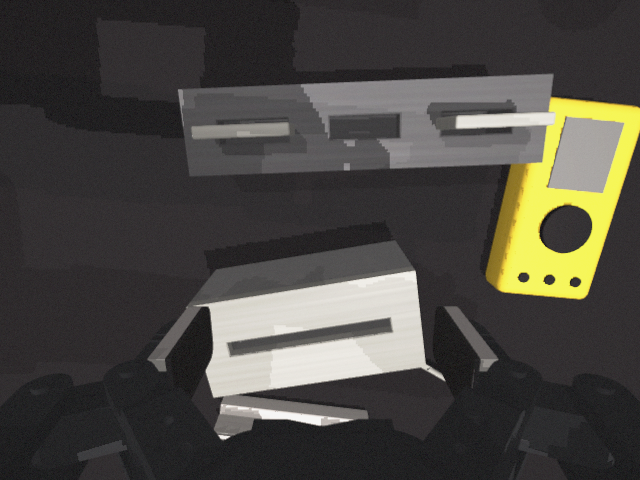

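The picture is the same as before, since the arm did not move: each row needs all seven keys. The rack and box measured to within 1 mm of their stated sizes.

Call:
carry_out(increments=[{"tx": 4,"ty": 25,"tz": 3,"rx": 0,"ry": 0,"rz": -1.57,"fingers": 40},{"tx": 4,"ty": 25,"tz": 3,"rx": 0,"ry": 0,"rz": -1.57,"fingers": 40},{"tx": 4,"ty": 25,"tz": 3,"rx": 0,"ry": 0,"rz": -1.57,"fingers": 40},{"tx": 4,"ty": 25,"tz": 3,"rx": 0,"ry": 0,"rz": -1.57,"fingers": 40},{"tx": 4,"ty": 25,"tz": 3,"rx": 0,"ry": 0,"rz": -1.57,"fingers": 40},{"tx": 4,"ty": 25,"tz": 3,"rx": 0,"ry": 0,"rz": -1.57,"fingers": 40},{"tx": 4,"ty": 25,"tz": 3,"rx": 0,"ry": 0,"rz": -1.57,"fingers": 40},{"tx": 4,"ty": 25,"tz": 3,"rx": 0,"ry": 0,"rz": -1.57,"fingers": 40},{"tx": 4,"ty": 25,"tz": 3,"rx": 0,"ry": 0,"rz": -1.57,"fingers": 40},{"tx": 4,"ty": 25,"tz": 3,"rx": 0,"ry": 0,"rz": -1.57,"fingers": 40},{"tx": 4,"ty": 25,"tz": 3,"rx": 0,"ry": 0,"rz": -1.57,"fingers": 40},{"tx": 4,"ty": 25,"tz": 3,"rx": 0,"ry": 0,"rz": -1.57,"fingers": 40}])

```text
time: 1.2
position: [0.5899, 0.2502, 0.2608]
ee_rot: [[0.994, 0.105, -0.001], [0.105, -0.994, -0.0], [-0.001, 0.0, -1.0]]
force: [-0.3, 0.0, -0.0]
gripper_width: 0.0338
gripper_force: 0.0
```

```bash
python3 - <<'E'
from h import *; import pickle
f=frame('wrist'); pickle.dump(f,open('w1.pkl','wb')); save(f,'w2'); print(f['T'].round(4))
E
```

```text
[[ 1.050e-01 -9.540e-01 -2.809e-01  6.612e-01]
 [-9.945e-01 -1.007e-01 -2.990e-02  2.560e-01]
 [ 2.000e-04  2.825e-01 -9.593e-01  4.034e-01]
 [ 0.000e+00  0.000e+00  0.000e+00  1.000e+00]]
```

View pics/w2.png

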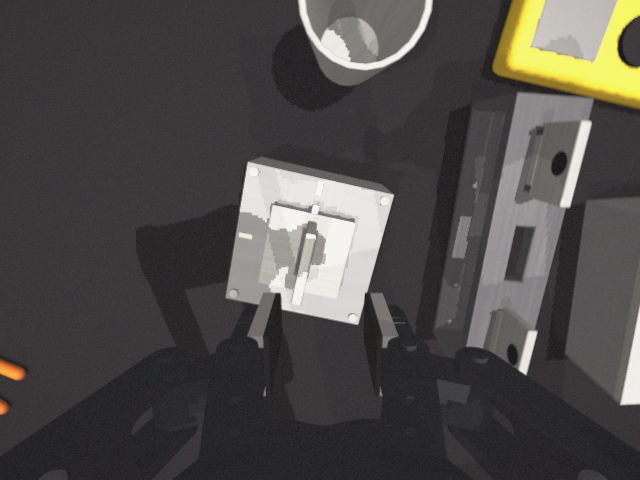

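The wrist picture shows the lock block with screws at (254,171), (385,201), (353,317) and (234,293). The plate is around (308,250), the nib is near (315,209), and the key's top edge runs from (310,228) to (300,303).

```bash
python3 - <<'E'
from h import *; import pickle
np.set_printoptions(precision=4,suppress=True)
f=pickle.load(open('w1.pkl','rb')); g=cv2.cvtColor(f['image'],cv2.COLOR_RGB2GRAY)
def sp(pts,w=4): return cv2.cornerSubPix(g,np.array(pts,np.float32).reshape(-1,1,2),(w,w),(-1,-1),(3,50,.01)).reshape(-1,2)
def rep(n,p,z):
    P=onz(f,p,z); L=np.linalg.norm(P-np.roll(P,-1,0),axis=1); print(n,p.tolist(),P[:,:2].tolist(),'mean',P.mean(0),'sides',L); return P
rep('screws',[(254,171),(385,201),(353,317),(234,293)],.076)
rep('plate',sp([(273,206),(355,221),(337,298),(261,284)]),.09)
rep('block',sp([(248,164),(393,195),(358,324),(227,297)]),.075)
P=onz(f,[(315,209)],.09);print('nib',P)
# key top face: bright narrow; threshold in plate region
c=cv2.resize(f['image'][150:335,215:405],None,fx=3.2,fy=3.2,interpolation=cv2.INTER_CUBIC)
d=cv2.resize(pickle.load(open('wrist0.pkl','rb'))['image'][70:185,170:560],None,fx=2,fy=2)[:, :]
cv2.imwrite('pics/c1.png',c[:,:,::-1])
for y in range(225,312,6): print(y,g[y,285:330].tolist())
E
```

```text
Traceback (most recent call last):
AttributeError: 'list' object has no attribute 'tolist'
```

```bash
python3 - <<'E'
from h import *; import pickle
np.set_printoptions(precision=4,suppress=True)
f=pickle.load(open('w1.pkl','rb')); g=cv2.cvtColor(f['image'],cv2.COLOR_RGB2GRAY)
def sp(pts,w=4): return cv2.cornerSubPix(g,np.array(pts,np.float32).reshape(-1,1,2),(w,w),(-1,-1),(3,50,.01)).reshape(-1,2)
def rep(n,p,z):
    p=np.array(p);P=onz(f,p,z); L=np.linalg.norm(P-np.roll(P,-1,0),axis=1); print(n,p.tolist(),P[:,:2].tolist(),'mean',P.mean(0),'sides',L); return P
rep('screws',[(254,171),(385,201),(353,317),(234,293)],.076)
rep('plate',sp([(273,206),(355,221),(337,298),(261,284)]),.09)
rep('block',sp([(248,164),(393,195),(358,324),(227,297)]),.075)
P=onz(f,[(315,209)],.09);print('nib',P)
c=cv2.resize(f['image'][150:335,215:405],None,fx=3.2,fy=3.2,interpolation=cv2.INTER_CUBIC)
cv2.imwrite('pics/c1.png',c[:,:,::-1])
E
```

```text
screws [[254, 171], [385, 201], [353, 317], [234, 293]] [[0.624037193662429, 0.31114089812609225], [0.6101174836859499, 0.19515539975911228], [0.49522552777416073, 0.2087038004645086], [0.5083096673691554, 0.3238127852183181]] mean [0.5594 0.2597 0.076 ] sides [0.1168 0.1157 0.1159 0.1164]
plate [[271.50439453125, 203.83985900878906], [354.761474609375, 221.75498962402344], [335.8075866699219, 298.1387634277344], [257.6446838378906, 281.8005676269531]] [[0.5998527160283342, 0.292620360343062], [0.5918644657760593, 0.22076299408564592], [0.519492022673804, 0.22869527852518895], [0.5279820048633772, 0.30024608717373374]] mean [0.5598 0.2606 0.09  ] sides [0.0723 0.0728 0.0721 0.0723]
block [[247.3786163330078, 161.37908935546875], [393.6884765625, 194.384033203125], [357.5210876464844, 324.36181640625], [225.1067352294922, 297.4580383300781]] [[0.6314551502378702, 0.31738919983838443], [0.6165599442695673, 0.18827296209011316], [0.48731726600566594, 0.2031677610124239], [0.5023444445910151, 0.3322614652248671]] mean [0.5594 0.2603 0.075 ] sides [0.13   0.1301 0.13   0.13  ]
nib [[0.5993 0.2557 0.09  ]]
```

View pics/c1.png

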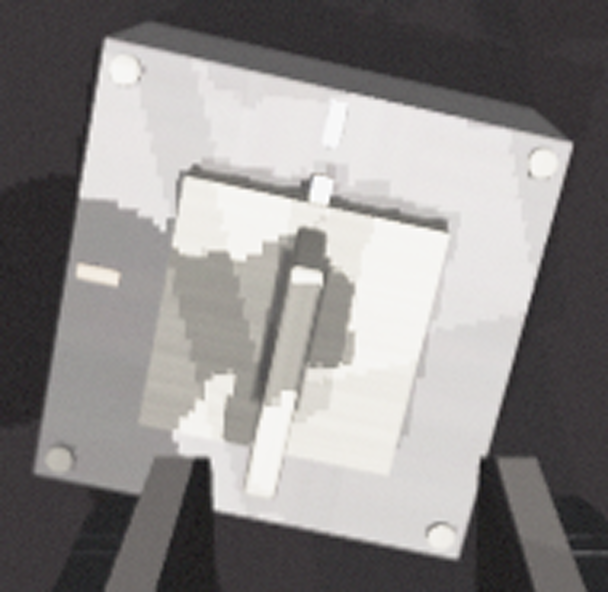

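The crop confirms the layout: nib at (321,188), keyway end at (312,243), and key bow from (308,270) to (262,495). Lock mouth is about (0.5597, 0.2604), block yaw about -0.113 rad, and the measured sides are within 1 mm.

Call:
carry_out(increments=[{"tx": -3.0,"ty": 1.0,"tz": 0,"rx": 0,"ry": 0,"rz": -0.218,"fingers": 40},{"tx": -3.0,"ty": 1.0,"tz": -2,"rx": 0,"ry": 0,"rz": -0.218,"fingers": 40},{"tx": -3.0,"ty": 1.0,"tz": -6,"rx": 0,"ry": 0,"rz": -0.218,"fingers": 40},{"tx": -3.0,"ty": 1.0,"tz": -10,"rx": 0,"ry": 0,"rz": -0.218,"fingers": 40},{"tx": -3.0,"ty": 1.0,"tz": -13,"rx": 0,"ry": 0,"rz": -0.218,"fingers": 40},{"tx": -3.0,"ty": 1.0,"tz": -15,"rx": 0,"ry": 0,"rz": -0.218,"fingers": 40},{"tx": -3.0,"ty": 1.0,"tz": -16,"rx": 0,"ry": 0,"rz": -0.218,"fingers": 40},{"tx": -3.0,"ty": 1.0,"tz": -16,"rx": 0,"ry": 0,"rz": -0.218,"fingers": 0},{"tx": -3.0,"ty": 1.0,"tz": -16,"rx": 0,"ry": 0,"rz": -0.218,"fingers": 0},{"tx": -3.0,"ty": 1.0,"tz": -16,"rx": 0,"ry": 0,"rz": -0.218,"fingers": 0},{"tx": -3.0,"ty": 1.0,"tz": -16,"rx": 0,"ry": 0,"rz": -0.218,"fingers": 0},{"tx": -3.0,"ty": 1.0,"tz": -16,"rx": 0,"ry": 0,"rz": -0.218,"fingers": 0}])

```text
time: 2.25
position: [0.5608, 0.2603, 0.1029]
ee_rot: [[0.994, -0.107, 0.002], [-0.107, -0.994, 0.001], [0.002, -0.001, -1.0]]
force: [0.2, -0.3, -1.5]
gripper_width: 0.0074
gripper_force: 60.9
```

```bash
python3 - <<'E'
from workcell import manip
s=manip.observe(); print(s['position'],s['torque'],s['force'],s['gripper_width'],s['gripper_force'],s['joint_positions'],s['time'])
E
```

```text
[0.56080221 0.26025176 0.10292978] [-0.05460214  0.03772609  0.02226441] [ 0.23614168 -0.34770209 -1.54978529] 0.007436683246850393 60.940622091293335 [ 1.96451714e+01  1.67070934e+01  7.95906125e+01 -6.25444125e-03
  8.35543285e+01  1.15771554e+02] 2.25
```

Call:
carry_out(increments=[{"tx": 0,"ty": 0,"tz": 0,"rx": 0,"ry": 0,"rz": 0.06,"fingers": 0},{"tx": 0,"ty": 0,"tz": 0,"rx": 0,"ry": 0,"rz": 0.12,"fingers": 0},{"tx": 0,"ty": 0,"tz": 0,"rx": 0,"ry": 0,"rz": 0.17,"fingers": 0},{"tx": 0,"ty": 0,"tz": 0,"rx": 0,"ry": 0,"rz": 0.2,"fingers": 0},{"tx": 0,"ty": 0,"tz": 0,"rx": 0,"ry": 0,"rz": 0.2,"fingers": 0}])

```text
time: 2.67
position: [0.5606, 0.2613, 0.1026]
ee_rot: [[0.996, 0.091, 0.002], [0.091, -0.996, 0.003], [0.002, -0.003, -1.0]]
force: [-0.7, 3.7, -0.7]
gripper_width: 0.007
gripper_force: 68.4
```

```bash
cat > s.py <<'E'
from workcell import manip
import numpy as np
s=manip.observe(); R=s['ee_rot']; print(s['position'].round(4),'T',s['torque'].round(3),'F',s['force'].round(2),'w',round(s['gripper_width'],4),s['gripper_force'],'yaw',np.arctan2(R[1,0],R[0,0]).round(4),'j6',s['joint_positions'][5].round(1),s['time'])
E
python3 s.py
```

```text
[0.5606 0.2613 0.1026] T [ 0.606 -0.077 -1.19 ] F [-0.7   3.74 -0.74] w 0.007 68.38546872138977 yaw 0.091 j6 104.4 2.6667
```

Key A binds at about 1.2 Nm, so it is the wrong one. I'll turn back slightly past zero to bring the plate home, then to zero, and lift it.

Call:
carry_out(increments=[{"tx": 0,"ty": 0,"tz": 0,"rx": 0,"ry": 0,"rz": -0.1,"fingers": 0},{"tx": 0,"ty": 0,"tz": 0,"rx": 0,"ry": 0,"rz": -0.2,"fingers": 0},{"tx": 0,"ty": 0,"tz": 0,"rx": 0,"ry": 0,"rz": -0.3,"fingers": 0},{"tx": 0,"ty": 0,"tz": 0,"rx": 0,"ry": 0,"rz": -0.3,"fingers": 0},{"tx": 0,"ty": 0,"tz": 0,"rx": 0,"ry": 0,"rz": -0.21,"fingers": 0},{"tx": 0,"ty": 0,"tz": 0,"rx": 0,"ry": 0,"rz": -0.21,"fingers": 0},{"tx": 0,"ty": 0,"tz": 0.5,"rx": 0,"ry": 0,"rz": -0.21,"fingers": 0},{"tx": 0,"ty": 0,"tz": 1,"rx": 0,"ry": 0,"rz": -0.21,"fingers": 0}])

```text
time: 3.33
position: [0.5595, 0.2597, 0.111]
ee_rot: [[0.993, -0.118, -0.002], [-0.118, -0.993, -0.001], [-0.002, 0.001, -1.0]]
force: [-0.6, 1.6, -1.9]
gripper_width: 0.0071
gripper_force: 60.9
```

```bash
python3 s.py
```

```text
[0.5595 0.2597 0.111 ] T [ 0.136 -0.033  0.001] F [-0.55  1.65 -1.95] w 0.0071 60.88746786117554 yaw -0.1178 j6 116.4 3.3333
```

Call:
carry_out(increments=[{"tx": 0,"ty": 0,"tz": 3,"rx": 0,"ry": 0,"rz": 0,"fingers": 0},{"tx": 0,"ty": 0,"tz": 6.5,"rx": 0,"ry": 0,"rz": 0,"fingers": 0},{"tx": 0,"ty": -1,"tz": 9.5,"rx": 0,"ry": 0,"rz": 0,"fingers": 0},{"tx": 0.5,"ty": -4,"tz": 10,"rx": 0,"ry": 0,"rz": 0.05,"fingers": 0},{"tx": 1,"ty": -8,"tz": 10,"rx": 0,"ry": 0,"rz": 0.1,"fingers": 0},{"tx": 1.5,"ty": -12,"tz": 10,"rx": 0,"ry": 0,"rz": 0.15,"fingers": 0},{"tx": 2,"ty": -15.5,"tz": 10,"rx": 0,"ry": 0,"rz": 0.156,"fingers": 0},{"tx": 2,"ty": -17.8,"tz": 10,"rx": 0,"ry": 0,"rz": 0.156,"fingers": 0},{"tx": 2,"ty": -18.5,"tz": 10,"rx": 0,"ry": 0,"rz": 0.156,"fingers": 0},{"tx": 2,"ty": -18.5,"tz": 10,"rx": 0,"ry": 0,"rz": 0.156,"fingers": 0}])

```text
time: 4.17
position: [0.5799, 0.0726, 0.2117]
ee_rot: [[0.999, 0.035, -0.0], [0.035, -0.999, -0.001], [-0.0, 0.001, -1.0]]
force: [0.5, 0.4, -2.0]
gripper_width: 0.0069
gripper_force: 67.0
```

```bash
python3 s.py; python3 - <<'E'
from h import *; import pickle
f=frame('side'); pickle.dump(f,open('s1.pkl','wb')); g=frame('scene'); w=frame('wrist')
c=np.hstack([cv2.resize(f['image'][100:280,200:420],(400,327)),cv2.resize(g['image'][190:340,240:440],(400,300))[:,:] if 0 else cv2.resize(g['image'][170:333,240:440],(400,327))])
c=np.vstack([c,np.hstack([cv2.resize(w['image'],(360,270)),np.zeros((270,440,3),np.uint8)])]); cv2.imwrite('pics/m1.png',c[:,:,::-1])
E
```

```text
[0.5799 0.0726 0.2117] T [ 0.077 -0.032 -0.025] F [ 0.48  0.38 -2.04] w 0.0069 67.00442790985107 yaw 0.0346 j6 89.6 4.1667
```

View pics/m1.png

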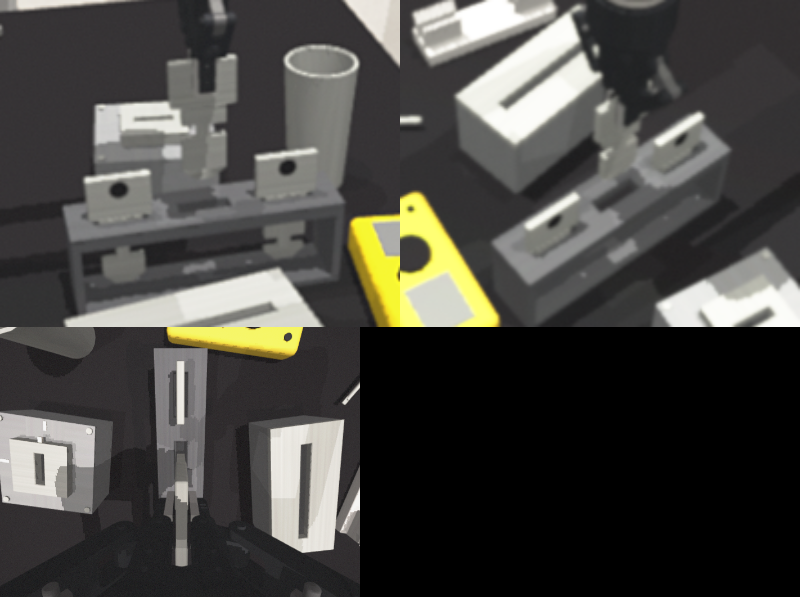

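The montage shows key A hanging straight in the gripper above the free middle slot, with the other two keys upright in the end slots and the lock keyway empty.

Call:
carry_out(increments=[{"tx": 0,"ty": 0.2,"tz": -1,"rx": 0,"ry": 0,"rz": 0,"fingers": 0},{"tx": 0,"ty": 0.2,"tz": -2,"rx": 0,"ry": 0,"rz": 0,"fingers": 0},{"tx": 0,"ty": 0.2,"tz": -4,"rx": 0,"ry": 0,"rz": 0,"fingers": 0},{"tx": 0,"ty": 0.2,"tz": -6.5,"rx": 0,"ry": 0,"rz": 0,"fingers": 0},{"tx": 0,"ty": 0.2,"tz": -9,"rx": 0,"ry": 0,"rz": 0,"fingers": 0},{"tx": 0,"ty": 0.2,"tz": -10.3,"rx": 0,"ry": 0,"rz": 0,"fingers": 0},{"tx": 0,"ty": 0.2,"tz": -10.3,"rx": 0,"ry": 0,"rz": 0,"fingers": 0}])

```text
time: 4.9
position: [0.5781, 0.0783, 0.1053]
ee_rot: [[0.999, 0.041, -0.005], [0.041, -0.999, 0.0], [-0.005, -0.0, -1.0]]
force: [-0.2, 0.4, -1.8]
gripper_width: 0.0072
gripper_force: 67.6
```

```bash
python3 s.py
```

```text
[0.5781 0.0783 0.1053] T [-0.007 -0.012  0.018] F [-0.24  0.43 -1.83] w 0.0072 67.62674331665039 yaw 0.0407 j6 89.8 4.9
```

Call:
carry_out(increments=[{"tx": 0,"ty": 0,"tz": 0,"rx": 0,"ry": 0,"rz": 0,"fingers": 40},{"tx": 0,"ty": 0,"tz": 0,"rx": 0,"ry": 0,"rz": 0,"fingers": 40},{"tx": 0,"ty": 0,"tz": 0,"rx": 0,"ry": 0,"rz": 0,"fingers": 40},{"tx": 0,"ty": 0,"tz": 2,"rx": 0,"ry": 0,"rz": 0,"fingers": 40},{"tx": 0,"ty": 0,"tz": 5.5,"rx": 0,"ry": 0,"rz": 0,"fingers": 40},{"tx": -3,"ty": -0.2,"tz": 6,"rx": 0,"ry": 0,"rz": 0,"fingers": 40},{"tx": -6.5,"ty": -0.5,"tz": 6,"rx": 0,"ry": 0,"rz": 0,"fingers": 40},{"tx": -8.1,"ty": -0.5,"tz": 5,"rx": 0,"ry": 0,"rz": 0,"fingers": 40},{"tx": -8.1,"ty": -0.5,"tz": 2,"rx": 0,"ry": 0,"rz": 0,"fingers": 40},{"tx": -8.1,"ty": -0.5,"tz": 0,"rx": 0,"ry": 0,"rz": 0,"fingers": 40},{"tx": -8.1,"ty": -0.5,"tz": -0.2,"rx": 0,"ry": 0,"rz": 0,"fingers": 40}])

```text
time: 5.82
position: [0.4961, 0.072, 0.1027]
ee_rot: [[0.999, 0.039, -0.007], [0.039, -0.999, -0.0], [-0.007, 0.0, -1.0]]
force: [-1.1, -0.4, -0.6]
gripper_width: 0.0341
gripper_force: 0.0
```

```bash
python3 s.py; python3 - <<'E'
from h import *
w=frame('wrist'); save(w,'w3'); f=frame('side')
cv2.imwrite('pics/m2.png',np.hstack([cv2.resize(w['image'],(440,330)),cv2.resize(f['image'][120:270,210:374],(360,330))])[:,:,::-1])
E
```

```text
[0.4961 0.072  0.1027] T [ 0.05   0.03  -0.004] F [-1.12 -0.43 -0.58] w 0.0341 0.0 yaw 0.039 j6 89.6 5.8167
```

View pics/m2.png

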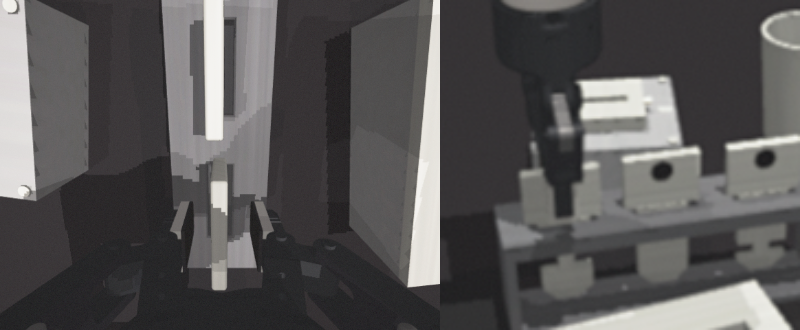

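Key A hangs in the middle slot, and the gripper straddles the key in the -x slot. Next I'll measure where both rack keys sit along the rack, from the first wrist frame.

```bash
python3 - <<'E'
from h import *; import pickle
np.set_printoptions(precision=4,suppress=True)
w=pickle.load(open('wrist0.pkl','rb')); g=cv2.cvtColor(w['image'],cv2.COLOR_RGB2GRAY)
for pts in ([(191,128),(289,123),(289,134),(192,138)],[(457,117),(554,112),(553,124),(458,128)]):
    p=cv2.cornerSubPix(g,np.array(pts,np.float32).reshape(-1,1,2),(3,3),(-1,-1),(3,50,.01)).reshape(-1,2)
    P=onz(w,p,.136); print(p.tolist(),P[:,:2].tolist(),P.mean(0),np.linalg.norm(P-np.roll(P,-1,0),axis=1))
# lock key top in w1
w=pickle.load(open('w1.pkl','rb')); g=cv2.cvtColor(w['image'],cv2.COLOR_RGB2GRAY)
pts=np.array([(294,269),(323,268),(278,494),(245,494)])/3.2+[215,150]
P=onz(w,pts,.134); print(P[:,:2].tolist(),P.mean(0),np.linalg.norm(P-np.roll(P,-1,0),axis=1))
E
```

```text
[[190.41075134277344, 126.630615234375], [287.4630126953125, 121.9636459350586], [288.3946838378906, 134.6776580810547], [192.6891326904297, 138.3750457763672]] [[0.46975949362025926, 0.07401460231673058], [0.528388699798773, 0.07669247469749338], [0.5287652443640312, 0.0693552507547265], [0.47047777560876697, 0.06719097500677877]] [0.4993 0.0718 0.136 ] [0.0587 0.0073 0.0583 0.0069]
[[456.90814208984375, 115.42001342773438], [554.635009765625, 112.37023162841797], [553.0244140625, 123.24993896484375], [456.1180114746094, 128.26654052734375]] [[0.6297522040427072, 0.0804571689426785], [0.6878410837741594, 0.08223080760536805], [0.687943902680811, 0.07604949692747065], [0.6300136110475347, 0.07311656483736528]] [0.6589 0.078  0.136 ] [0.0581 0.0062 0.058  0.0073]
[[0.5885762769452317, 0.2598535018618525], [0.5895212684360938, 0.25318782779149995], [0.5312871612656624, 0.2584189712545993], [0.5304367830545768, 0.26647258273890756]] [0.56   0.2595 0.134 ] [0.0067 0.0585 0.0081 0.0585]
```

Call:
carry_out(increments=[{"tx": 0,"ty": 0,"tz": 0,"rx": 0,"ry": 0,"rz": 0,"fingers": 0},{"tx": 0,"ty": 0,"tz": 0,"rx": 0,"ry": 0,"rz": 0,"fingers": 0},{"tx": 0,"ty": 0,"tz": 0,"rx": 0,"ry": 0,"rz": 0,"fingers": 0},{"tx": 0,"ty": 0,"tz": 0,"rx": 0,"ry": 0,"rz": 0,"fingers": 0},{"tx": 0,"ty": 0,"tz": 0,"rx": 0,"ry": 0,"rz": 0,"fingers": 0}])

```text
time: 6.33
position: [0.5006, 0.0723, 0.1084]
ee_rot: [[0.999, 0.039, 0.004], [0.039, -0.999, 0.001], [0.004, -0.0, -1.0]]
force: [0.9, 1.4, 5.3]
gripper_width: 0.0069
gripper_force: 60.6
```

```bash
python3 s.py
```

```text
[0.5006 0.0723 0.1084] T [ 0.234 -0.093  0.012] F [0.9  1.42 5.26] w 0.0069 60.63104510307312 yaw 0.0388 j6 89.5 6.3333
```

Call:
carry_out(increments=[{"tx": 0,"ty": 0,"tz": 1.5,"rx": 0,"ry": 0,"rz": 0,"fingers": 0},{"tx": 0,"ty": 0,"tz": 5,"rx": 0,"ry": 0,"rz": 0,"fingers": 0},{"tx": 0,"ty": 0,"tz": 8.5,"rx": 0,"ry": 0,"rz": 0,"fingers": 0},{"tx": 0.5,"ty": 1.5,"tz": 10.5,"rx": 0,"ry": 0,"rz": 0,"fingers": 0},{"tx": 1.7,"ty": 5,"tz": 10.5,"rx": 0,"ry": 0,"rz": -0.05,"fingers": 0},{"tx": 3,"ty": 9,"tz": 10.5,"rx": 0,"ry": 0,"rz": -0.1,"fingers": 0},{"tx": 4.2,"ty": 13,"tz": 10.5,"rx": 0,"ry": 0,"rz": -0.152,"fingers": 0},{"tx": 5.3,"ty": 16.5,"tz": 10.5,"rx": 0,"ry": 0,"rz": -0.152,"fingers": 0},{"tx": 6,"ty": 18.4,"tz": 10.5,"rx": 0,"ry": 0,"rz": -0.152,"fingers": 0},{"tx": 6.1,"ty": 18.8,"tz": 10.5,"rx": 0,"ry": 0,"rz": -0.152,"fingers": 0},{"tx": 6.1,"ty": 18.8,"tz": 10.5,"rx": 0,"ry": 0,"rz": -0.152,"fingers": 0},{"tx": 6.1,"ty": 18.8,"tz": 10.5,"rx": 0,"ry": 0,"rz": -0.152,"fingers": 0}])

```text
time: 7.33
position: [0.5596, 0.2592, 0.2103]
ee_rot: [[0.994, -0.113, -0.002], [-0.113, -0.994, -0.002], [-0.002, 0.002, -1.0]]
force: [0.4, 0.7, -0.4]
gripper_width: 0.0065
gripper_force: 67.2
```

```bash
python3 s.py; python3 - <<'E'
from h import *; import pickle
w=frame('wrist'); pickle.dump(w,open('w4.pkl','wb')); save(w,'w4'); f=frame('side'); g=frame('scene'); pickle.dump((f,g),open('sg4.pkl','wb'))
s=manip.observe()
cv2.imwrite('pics/m3.png',np.hstack([cv2.resize(f['image'][60:210,230:350],(264,330)),cv2.resize(g['image'][220:370,350:490],(308,330)),cv2.resize(w['image'],(220,165)).repeat(2,0)[:330]])[:,:,::-1])
print(s['position'],proj(f,[s['position']]),proj(g,[s['position']]),proj(w,[s['position']]))
E
python3 s.py
```

```text
[0.5596 0.2592 0.2103] T [ 0.017 -0.008  0.021] F [ 0.37  0.75 -0.41] w 0.0065 67.17055678367615 yaw -0.1133 j6 116.1 7.3333
[0.55987898 0.25856025 0.21137513] [[283.06387941 107.31961379]] [[426.39749971 292.85782354]] [[319.8646163 312.6244138]]
[0.5599 0.2586 0.2114] T [0.006 0.024 0.053] F [-0.15  0.26 -1.89] w 0.0068 67.17081069946289 yaw -0.1149 j6 116.1 7.4833
```

View pics/m3.png

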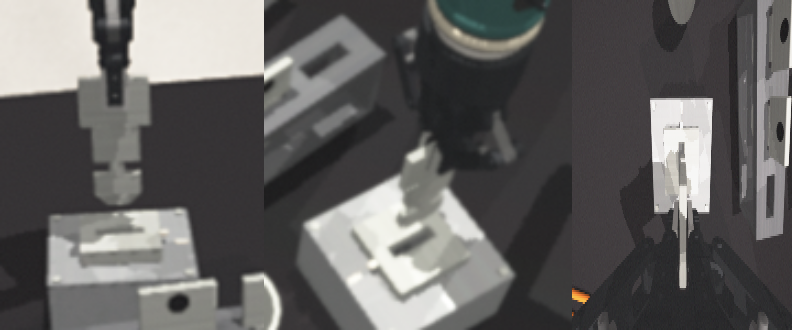

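The key hangs upright over the lock, with its tip about 30 mm above the keyway. In the side view its axis falls about 1 mm to -x of the TCP.

Call:
carry_out(increments=[{"tx": 0.1,"ty": 0.15,"tz": -1,"rx": 0,"ry": 0,"rz": 0,"fingers": 0},{"tx": 0.1,"ty": 0.15,"tz": -2.4,"rx": 0,"ry": 0,"rz": 0,"fingers": 0},{"tx": 0.1,"ty": 0.15,"tz": -2.8,"rx": 0,"ry": 0,"rz": 0,"fingers": 0},{"tx": 0.1,"ty": 0.15,"tz": -3.3,"rx": 0,"ry": 0,"rz": 0,"fingers": 0},{"tx": 0.1,"ty": 0.15,"tz": -4,"rx": 0,"ry": 0,"rz": 0,"fingers": 0},{"tx": 0.1,"ty": 0.15,"tz": -4.7,"rx": 0,"ry": 0,"rz": 0,"fingers": 0}])

```text
time: 7.98
position: [0.5613, 0.2614, 0.1643]
ee_rot: [[0.994, -0.113, 0.001], [-0.113, -0.994, 0.0], [0.001, -0.0, -1.0]]
force: [-0.3, -0.3, -2.2]
gripper_width: 0.0066
gripper_force: 67.2
```

```bash
python3 s.py
```

```text
[0.5613 0.2614 0.1643] T [-0.002 -0.002  0.021] F [-0.3  -0.25 -2.16] w 0.0066 67.17020273208618 yaw -0.1135 j6 116.2 7.9833
```

Call:
carry_out(increments=[{"tx": 0,"ty": 0,"tz": -1.2,"rx": 0,"ry": 0,"rz": 0,"fingers": 0},{"tx": 0,"ty": 0,"tz": -2.7,"rx": 0,"ry": 0,"rz": 0,"fingers": 0},{"tx": 0,"ty": 0,"tz": -4.2,"rx": 0,"ry": 0,"rz": 0,"fingers": 0},{"tx": 0,"ty": 0,"tz": -5.3,"rx": 0,"ry": 0,"rz": 0,"fingers": 0},{"tx": 0,"ty": 0,"tz": -5.8,"rx": 0,"ry": 0,"rz": 0,"fingers": 0},{"tx": 0,"ty": 0,"tz": -6.0,"rx": 0,"ry": 0,"rz": 0,"fingers": 0},{"tx": 0,"ty": 0,"tz": -6.0,"rx": 0,"ry": 0,"rz": 0,"fingers": 0}])

```text
time: 8.57
position: [0.5603, 0.2613, 0.1068]
ee_rot: [[0.994, -0.113, -0.001], [-0.113, -0.994, -0.001], [-0.001, 0.001, -1.0]]
force: [-6.2, -2.5, 7.2]
gripper_width: 0.0071
gripper_force: 68.6
```

```bash
python3 s.py
```

```text
[0.5603 0.2613 0.1068] T [-0.461  1.094  0.038] F [-6.18 -2.52  7.24] w 0.0071 68.5538899898529 yaw -0.113 j6 116.2 8.5667
```

Call:
carry_out(increments=[{"tx": -0.12,"ty": -0.05,"tz": -0.05,"rx": 0,"ry": 0,"rz": 0,"fingers": 0},{"tx": -0.12,"ty": -0.05,"tz": -0.1,"rx": 0,"ry": 0,"rz": 0,"fingers": 0},{"tx": -0.12,"ty": -0.05,"tz": -0.1,"rx": 0,"ry": 0,"rz": 0,"fingers": 0}])

```text
time: 8.82
position: [0.5603, 0.2612, 0.1067]
ee_rot: [[0.994, -0.113, 0.003], [-0.113, -0.994, 0.001], [0.003, -0.001, -1.0]]
force: [-2.7, -1.4, 8.4]
gripper_width: 0.0072
gripper_force: 68.8
```

```bash
python3 s.py
```

```text
[0.5603 0.2612 0.1067] T [-0.314  0.835  0.024] F [-2.75 -1.39  8.44] w 0.0072 68.843332529068 yaw -0.113 j6 116.2 8.8167
```

Call:
carry_out(increments=[{"tx": -0.04,"ty": -0.03,"tz": 0.05,"rx": 0,"ry": 0,"rz": 0.06,"fingers": 0},{"tx": -0.04,"ty": -0.03,"tz": 0.05,"rx": 0,"ry": 0,"rz": 0.12,"fingers": 0},{"tx": -0.04,"ty": -0.03,"tz": 0.05,"rx": 0,"ry": 0,"rz": 0.17,"fingers": 0},{"tx": -0.04,"ty": -0.03,"tz": 0.05,"rx": 0,"ry": 0,"rz": 0.2,"fingers": 0},{"tx": -0.04,"ty": -0.03,"tz": 0.05,"rx": 0,"ry": 0,"rz": 0.2,"fingers": 0}])

```text
time: 9.23
position: [0.5607, 0.2618, 0.1069]
ee_rot: [[0.996, 0.085, 0.005], [0.085, -0.996, 0.003], [0.005, -0.003, -1.0]]
force: [-1.0, 0.5, 6.3]
gripper_width: 0.0068
gripper_force: 71.8
```

```bash
python3 s.py
```

```text
[0.5607 0.2618 0.1069] T [ 0.117  0.26  -0.955] F [-1.05  0.46  6.31] w 0.0068 71.77881002426147 yaw 0.0852 j6 104.8 9.2333
```

Call:
carry_out(increments=[{"tx": 0,"ty": 0,"tz": 0,"rx": 0,"ry": 0,"rz": -0.1,"fingers": 0},{"tx": 0,"ty": 0,"tz": 0,"rx": 0,"ry": 0,"rz": -0.2,"fingers": 0},{"tx": 0,"ty": 0,"tz": 0,"rx": 0,"ry": 0,"rz": -0.3,"fingers": 0},{"tx": 0,"ty": 0,"tz": 0,"rx": 0,"ry": 0,"rz": -0.3,"fingers": 0},{"tx": 0,"ty": 0,"tz": 0,"rx": 0,"ry": 0,"rz": -0.2,"fingers": 0},{"tx": 0,"ty": 0,"tz": -0.1,"rx": 0,"ry": 0,"rz": -0.2,"fingers": 0}])

```text
time: 9.73
position: [0.5614, 0.2625, 0.1067]
ee_rot: [[0.994, -0.108, 0.007], [-0.108, -0.994, 0.004], [0.006, -0.005, -1.0]]
force: [-0.9, 1.4, 11.8]
gripper_width: 0.0069
gripper_force: 69.3
```

```bash
python3 s.py; python3 - <<'E'
from h import *; import pickle
f=frame('side'); a=pickle.load(open('side0.pkl','rb')); pickle.dump(f,open('s5.pkl','wb'))
b=np.hstack([cv2.resize(x['image'][130:190,250:320],(400,343),interpolation=cv2.INTER_CUBIC) for x in (a,f)]); cv2.imwrite('pics/m4.png',b[:,:,::-1])
ga,gf=[cv2.cvtColor(x['image'],cv2.COLOR_RGB2GRAY) for x in (a,f)]
for c in (272,274,276,294,296,298): print(c,ga[136:172,c].tolist(),'\n   ',gf[136:172,c].tolist())
E
```

```text
[0.5614 0.2625 0.1067] T [0.337 0.469 0.093] F [-0.95  1.44 11.8 ] w 0.0069 69.27421689033508 yaw -0.1086 j6 116.0 9.7333
272 [53, 52, 52, 50, 51, 48, 44, 67, 153, 224, 188, 140, 130, 129, 129, 129, 119, 116, 115, 115, 111, 106, 107, 111, 125, 132, 135, 134, 133, 148, 184, 219, 232, 234, 233, 234] 
    [53, 52, 53, 52, 51, 51, 48, 62, 109, 147, 139, 119, 114, 111, 114, 114, 113, 111, 111, 113, 113, 113, 112, 110, 109, 112, 113, 113, 111, 115, 121, 137, 168, 195, 174, 163]
274 [52, 52, 51, 52, 53, 50, 46, 81, 172, 235, 206, 150, 134, 133, 136, 136, 134, 134, 135, 135, 136, 135, 135, 132, 130, 132, 136, 134, 131, 138, 163, 207, 227, 232, 232, 233] 
    [51, 53, 52, 52, 51, 53, 48, 64, 112, 148, 135, 117, 113, 113, 113, 114, 111, 111, 112, 113, 112, 114, 113, 111, 110, 111, 114, 113, 112, 115, 113, 122, 139, 148, 150, 151]
276 [52, 53, 52, 52, 53, 51, 45, 81, 175, 234, 195, 144, 131, 127, 134, 136, 134, 134, 135, 134, 135, 135, 134, 132, 129, 132, 135, 134, 132, 143, 174, 211, 222, 231, 233, 233] 
    [51, 52, 49, 52, 53, 51, 48, 73, 126, 145, 129, 115, 114, 111, 112, 112, 111, 111, 111
[... 457 characters left out ...]
53, 53, 51, 46, 81, 176, 239, 206, 147, 133, 135, 137, 136, 133, 133, 134, 134, 133, 132, 132, 131, 128, 131, 134, 133, 134, 160, 199, 214, 220, 230, 232, 232, 233] 
    [52, 52, 52, 52, 50, 48, 85, 163, 194, 151, 130, 130, 131, 132, 131, 130, 130, 131, 130, 130, 130, 130, 129, 127, 130, 132, 129, 132, 151, 182, 193, 194, 193, 193, 196, 195]
298 [52, 53, 52, 53, 52, 48, 70, 144, 197, 147, 114, 120, 124, 126, 124, 121, 125, 131, 132, 135, 149, 152, 148, 144, 144, 141, 136, 137, 165, 207, 215, 220, 229, 231, 232, 234] 
    [52, 52, 53, 52, 52, 47, 87, 168, 201, 159, 131, 128, 130, 131, 129, 129, 129, 130, 128, 127, 131, 131, 129, 129, 132, 134, 130, 132, 155, 188, 195, 195, 193, 193, 194, 194]
```

The bow top sits in the same pixel rows as when key A stood home, so this key was fully home and bound as well. I'll draw it out and hang it back in its slot.

Call:
carry_out(increments=[{"tx": 0,"ty": 0,"tz": 1,"rx": 0,"ry": 0,"rz": 0,"fingers": 0},{"tx": 0,"ty": 0,"tz": 4,"rx": 0,"ry": 0,"rz": 0,"fingers": 0},{"tx": 0,"ty": 0,"tz": 7.5,"rx": 0,"ry": 0,"rz": 0,"fingers": 0},{"tx": 0,"ty": -0.5,"tz": 10.5,"rx": 0,"ry": 0,"rz": 0,"fingers": 0},{"tx": -1,"ty": -3.5,"tz": 11,"rx": 0,"ry": 0,"rz": 0.03,"fingers": 0},{"tx": -2.2,"ty": -7.3,"tz": 11,"rx": 0,"ry": 0,"rz": 0.08,"fingers": 0},{"tx": -3.5,"ty": -11,"tz": 11,"rx": 0,"ry": 0,"rz": 0.15,"fingers": 0},{"tx": -4.7,"ty": -14.8,"tz": 11,"rx": 0,"ry": 0,"rz": 0.15,"fingers": 0},{"tx": -5.6,"ty": -17.6,"tz": 11,"rx": 0,"ry": 0,"rz": 0.15,"fingers": 0},{"tx": -5.9,"ty": -18.8,"tz": 11,"rx": 0,"ry": 0,"rz": 0.15,"fingers": 0},{"tx": -5.9,"ty": -18.8,"tz": 11,"rx": 0,"ry": 0,"rz": 0.15,"fingers": 0},{"tx": -5.9,"ty": -18.8,"tz": 11,"rx": 0,"ry": 0,"rz": 0.15,"fingers": 0}])

```text
time: 10.78
position: [0.5005, 0.0726, 0.2128]
ee_rot: [[0.999, 0.036, 0.0], [0.036, -0.999, 0.001], [0.0, -0.001, -1.0]]
force: [-0.6, 0.3, -2.3]
gripper_width: 0.007
gripper_force: 67.1
```

```bash
python3 s.py
```

```text
[0.5005 0.0726 0.2128] T [ 0.06   0.041 -0.002] F [-0.62  0.31 -2.3 ] w 0.007 67.14941024780273 yaw 0.0359 j6 89.7 10.7833
```

Call:
carry_out(increments=[{"tx": 0,"ty": 0,"tz": -1.5,"rx": 0,"ry": 0,"rz": 0,"fingers": 0},{"tx": 0,"ty": 0,"tz": -3.5,"rx": 0,"ry": 0,"rz": 0,"fingers": 0},{"tx": 0,"ty": 0,"tz": -5.5,"rx": 0,"ry": 0,"rz": 0,"fingers": 0},{"tx": 0,"ty": 0,"tz": -8,"rx": 0,"ry": 0,"rz": 0,"fingers": 0},{"tx": 0,"ty": 0,"tz": -9.7,"rx": 0,"ry": 0,"rz": 0,"fingers": 0},{"tx": 0,"ty": 0,"tz": -10.2,"rx": 0,"ry": 0,"rz": 0,"fingers": 0},{"tx": 0,"ty": 0,"tz": -10.2,"rx": 0,"ry": 0,"rz": 0,"fingers": 0}])

```text
time: 11.37
position: [0.4999, 0.0742, 0.1098]
ee_rot: [[0.999, 0.039, -0.003], [0.039, -0.999, 0.001], [-0.003, -0.001, -1.0]]
force: [-1.2, 0.2, -2.7]
gripper_width: 0.0066
gripper_force: 67.4
```

```bash
python3 s.py
```

```text
[0.4999 0.0742 0.1098] T [-0.027 -0.009  0.027] F [-1.16  0.19 -2.69] w 0.0066 67.38340616226196 yaw 0.0391 j6 89.7 11.3667
```

Call:
carry_out(increments=[{"tx": 0,"ty": 0,"tz": 0,"rx": 0,"ry": 0,"rz": 0,"fingers": 40},{"tx": 0,"ty": 0,"tz": 0,"rx": 0,"ry": 0,"rz": 0,"fingers": 40},{"tx": 0,"ty": 0,"tz": 0,"rx": 0,"ry": 0,"rz": 0,"fingers": 40},{"tx": 0,"ty": 0,"tz": 3,"rx": 0,"ry": 0,"rz": 0,"fingers": 40},{"tx": 0,"ty": 0,"tz": 6,"rx": 0,"ry": 0,"rz": 0,"fingers": 40},{"tx": 3.5,"ty": 0.2,"tz": 6.5,"rx": 0,"ry": 0,"rz": 0,"fingers": 40},{"tx": 7.5,"ty": 0.3,"tz": 6.5,"rx": 0,"ry": 0,"rz": 0,"fingers": 40},{"tx": 11.5,"ty": 0.5,"tz": 6.5,"rx": 0,"ry": 0,"rz": 0,"fingers": 40},{"tx": 14.8,"ty": 0.5,"tz": 6.5,"rx": 0,"ry": 0,"rz": 0,"fingers": 40},{"tx": 15.8,"ty": 0.5,"tz": 5.5,"rx": 0,"ry": 0,"rz": 0,"fingers": 40},{"tx": 15.8,"ty": 0.5,"tz": 2.5,"rx": 0,"ry": 0,"rz": 0,"fingers": 40},{"tx": 15.8,"ty": 0.5,"tz": 0.2,"rx": 0,"ry": 0,"rz": 0,"fingers": 40}])

```text
time: 12.37
position: [0.6604, 0.0777, 0.1128]
ee_rot: [[0.999, 0.037, 0.003], [0.037, -0.999, 0.0], [0.003, -0.0, -1.0]]
force: [-0.4, 0.4, -0.8]
gripper_width: 0.0341
gripper_force: 0.0
```

Call:
carry_out(increments=[{"tx": 0,"ty": 0,"tz": -0.6,"rx": 0,"ry": 0,"rz": 0,"fingers": 40},{"tx": 0,"ty": 0,"tz": -0.6,"rx": 0,"ry": 0,"rz": 0,"fingers": 40},{"tx": 0,"ty": 0,"tz": -0.6,"rx": 0,"ry": 0,"rz": 0,"fingers": 40}])

```text
time: 12.62
position: [0.6589, 0.0778, 0.1079]
ee_rot: [[0.999, 0.037, 0.001], [0.037, -0.999, 0.0], [0.001, 0.0, -1.0]]
force: [0.5, 0.4, -0.0]
gripper_width: 0.0346
gripper_force: 0.0
```

```bash
python3 s.py; python3 - <<'E'
from h import *; import pickle
f=frame('side'); a=pickle.load(open('side0.pkl','rb')); pickle.dump(f,open('s6.pkl','wb'))
ga,gf=[cv2.cvtColor(x['image'],cv2.COLOR_RGB2GRAY) for x in (a,f)]
for c in (250,255,275,280): print(c,ga[190:225,c].tolist(),'\n   ',gf[190:225,c].tolist())
E
```

```text
[0.6589 0.0778 0.1079] T [-0.008 -0.004 -0.057] F [ 0.54  0.41 -0.05] w 0.0346 0.0 yaw 0.0369 j6 89.7 12.6167
250 [43, 41, 40, 38, 37, 35, 51, 97, 135, 138, 123, 114, 112, 111, 112, 113, 112, 111, 111, 111, 113, 113, 111, 111, 111, 108, 111, 113, 114, 113, 112, 102, 81, 72, 76] 
    [44, 40, 40, 39, 35, 35, 78, 164, 229, 222, 170, 137, 134, 135, 136, 135, 135, 134, 134, 135, 135, 135, 135, 135, 133, 132, 132, 135, 137, 135, 132, 124, 113, 120, 126]
255 [119, 108, 111, 111, 111, 113, 123, 138, 139, 128, 116, 113, 112, 112, 113, 113, 112, 111, 110, 110, 112, 111, 112, 110, 109, 109, 111, 113, 113, 111, 111, 108, 102, 84, 65] 
    [97, 95, 94, 94, 91, 105, 174, 234, 228, 190, 145, 135, 134, 136, 135, 135, 132, 133, 133, 134, 135, 135, 134, 133, 131, 129, 132, 135, 134, 133, 138, 138, 126, 115, 113]
275 [108, 111, 111, 114, 128, 142, 140, 121, 114, 112, 113, 113, 114, 111, 111, 112, 112, 113, 112, 113, 113, 111, 110, 112, 115, 114, 112, 113, 117, 113, 98, 76, 78, 87, 89] 
    [94, 92, 100, 149, 210, 230, 212, 152, 132, 134, 135, 136, 135, 133, 132, 133, 134, 132, 133, 133, 133, 131, 130, 133, 134, 134, 133, 138, 143, 138, 124, 112, 117, 128, 130]
280 [103, 109, 110, 121, 136, 137, 126, 115, 113, 113, 115, 114, 111, 112, 111, 112, 111, 111, 112, 113, 112, 110, 111, 114, 115, 113, 111, 101, 73, 61, 66, 73, 80, 89, 89] 
    [93, 90, 112, 175, 229, 214, 154, 133, 134, 135, 138, 135, 133, 133, 134, 134, 134, 133, 132, 133, 130, 130, 132, 135, 136, 133, 132, 116, 79, 76, 97, 111, 120, 129, 129]
```

Call:
carry_out(increments=[{"tx": 0,"ty": 0,"tz": 0,"rx": 0,"ry": 0,"rz": 0,"fingers": 0},{"tx": 0,"ty": 0,"tz": 0,"rx": 0,"ry": 0,"rz": 0,"fingers": 0},{"tx": 0,"ty": 0,"tz": 0,"rx": 0,"ry": 0,"rz": 0,"fingers": 0},{"tx": 0,"ty": 0,"tz": 0,"rx": 0,"ry": 0,"rz": 0,"fingers": 0},{"tx": 0,"ty": 0,"tz": 0,"rx": 0,"ry": 0,"rz": 0,"fingers": 0}])

```text
time: 13.08
position: [0.6596, 0.0781, 0.1095]
ee_rot: [[0.999, 0.037, 0.004], [0.037, -0.999, 0.001], [0.004, -0.0, -1.0]]
force: [0.0, 0.4, 5.2]
gripper_width: 0.0069
gripper_force: 60.4
```

```bash
python3 s.py
```

```text
[0.6596 0.0781 0.1095] T [ 0.209  0.086 -0.007] F [0.02 0.42 5.24] w 0.0069 60.44635534286499 yaw 0.037 j6 89.7 13.0833
```

Call:
carry_out(increments=[{"tx": 0,"ty": 0,"tz": 1.5,"rx": 0,"ry": 0,"rz": 0,"fingers": 0},{"tx": 0,"ty": 0,"tz": 5,"rx": 0,"ry": 0,"rz": 0,"fingers": 0},{"tx": 0,"ty": 0,"tz": 8.5,"rx": 0,"ry": 0,"rz": 0,"fingers": 0},{"tx": -0.7,"ty": 1.3,"tz": 11,"rx": 0,"ry": 0,"rz": 0,"fingers": 0},{"tx": -2.4,"ty": 4.5,"tz": 11,"rx": 0,"ry": 0,"rz": -0.05,"fingers": 0},{"tx": -4.2,"ty": 7.9,"tz": 11,"rx": 0,"ry": 0,"rz": -0.1,"fingers": 0},{"tx": -6,"ty": 11.2,"tz": 11,"rx": 0,"ry": 0,"rz": -0.15,"fingers": 0},{"tx": -7.8,"ty": 14.6,"tz": 11,"rx": 0,"ry": 0,"rz": -0.15,"fingers": 0},{"tx": -9.2,"ty": 17.2,"tz": 11,"rx": 0,"ry": 0,"rz": -0.15,"fingers": 0},{"tx": -9.8,"ty": 18.2,"tz": 11,"rx": 0,"ry": 0,"rz": -0.15,"fingers": 0},{"tx": -9.8,"ty": 18.2,"tz": 11,"rx": 0,"ry": 0,"rz": -0.15,"fingers": 0},{"tx": -9.8,"ty": 18.2,"tz": 11,"rx": 0,"ry": 0,"rz": -0.15,"fingers": 0}])

```text
time: 14.08
position: [0.5603, 0.2594, 0.2163]
ee_rot: [[0.994, -0.112, -0.0], [-0.112, -0.994, -0.002], [-0.0, 0.002, -1.0]]
force: [-0.2, 0.5, -2.3]
gripper_width: 0.0066
gripper_force: 70.8
```

Call:
carry_out(increments=[{"tx": 0,"ty": 0,"tz": -1,"rx": 0,"ry": 0,"rz": 0,"fingers": 0},{"tx": 0,"ty": 0,"tz": -1,"rx": 0,"ry": 0,"rz": 0,"fingers": 0}])

```text
time: 14.25
position: [0.5605, 0.2578, 0.2042]
ee_rot: [[0.993, -0.115, -0.003], [-0.115, -0.993, -0.002], [-0.003, 0.002, -1.0]]
force: [-0.9, -0.9, -2.3]
gripper_width: 0.0068
gripper_force: 70.7
```

```bash
python3 s.py
```

```text
[0.5605 0.2578 0.2042] T [-0.039  0.045  0.03 ] F [-0.85 -0.91 -2.27] w 0.0068 70.73681116104126 yaw -0.1155 j6 116.1 14.25
```

Call:
carry_out(increments=[{"tx": 0,"ty": 0.1,"tz": -0.8,"rx": 0,"ry": 0,"rz": 0,"fingers": 0},{"tx": 0,"ty": 0.1,"tz": -1.6,"rx": 0,"ry": 0,"rz": 0,"fingers": 0},{"tx": 0,"ty": 0.1,"tz": -2,"rx": 0,"ry": 0,"rz": 0,"fingers": 0},{"tx": 0,"ty": 0.1,"tz": -2.5,"rx": 0,"ry": 0,"rz": 0,"fingers": 0},{"tx": 0,"ty": 0.1,"tz": -3,"rx": 0,"ry": 0,"rz": 0,"fingers": 0},{"tx": 0,"ty": 0.1,"tz": -3.6,"rx": 0,"ry": 0,"rz": 0,"fingers": 0},{"tx": 0,"ty": 0.1,"tz": -4.2,"rx": 0,"ry": 0,"rz": 0,"fingers": 0}])

```text
time: 14.83
position: [0.5605, 0.2607, 0.1644]
ee_rot: [[0.994, -0.113, 0.0], [-0.113, -0.994, 0.0], [0.0, -0.0, -1.0]]
force: [-0.3, 0.7, -1.6]
gripper_width: 0.0066
gripper_force: 70.8
```

```bash
python3 s.py
```

```text
[0.5605 0.2607 0.1644] T [-0.011  0.035  0.097] F [-0.34  0.73 -1.55] w 0.0066 70.81636548042297 yaw -0.1132 j6 116.2 14.8333
```

Entering freely. I'll go on down to the shoulders (TCP about 0.1075).

Call:
carry_out(increments=[{"tx": 0,"ty": 0,"tz": -1.2,"rx": 0,"ry": 0,"rz": 0,"fingers": 0},{"tx": 0,"ty": 0,"tz": -2.7,"rx": 0,"ry": 0,"rz": 0,"fingers": 0},{"tx": 0,"ty": 0,"tz": -4.2,"rx": 0,"ry": 0,"rz": 0,"fingers": 0},{"tx": 0,"ty": 0,"tz": -5.2,"rx": 0,"ry": 0,"rz": 0,"fingers": 0},{"tx": 0,"ty": 0,"tz": -5.6,"rx": 0,"ry": 0,"rz": 0,"fingers": 0},{"tx": 0,"ty": 0,"tz": -5.8,"rx": 0,"ry": 0,"rz": 0,"fingers": 0},{"tx": 0,"ty": 0,"tz": -5.9,"rx": 0,"ry": 0,"rz": 0,"fingers": 0}])

```text
time: 15.42
position: [0.5593, 0.2604, 0.108]
ee_rot: [[0.994, -0.113, -0.002], [-0.113, -0.994, -0.001], [-0.002, 0.001, -1.0]]
force: [-7.4, -3.2, 11.5]
gripper_width: 0.0068
gripper_force: 72.9
```

```bash
python3 s.py
```

```text
[0.5593 0.2604 0.108 ] T [-0.508  1.414 -0.038] F [-7.38 -3.18 11.49] w 0.0068 72.8684949874878 yaw -0.113 j6 116.2 15.4167
```

Call:
carry_out(increments=[{"tx": -0.1,"ty": -0.03,"tz": 0.1,"rx": 0,"ry": 0,"rz": 0,"fingers": 0},{"tx": -0.1,"ty": -0.03,"tz": 0.1,"rx": 0,"ry": 0,"rz": 0,"fingers": 0},{"tx": -0.1,"ty": -0.03,"tz": 0.1,"rx": 0,"ry": 0,"rz": 0.06,"fingers": 0},{"tx": -0.1,"ty": -0.03,"tz": 0.1,"rx": 0,"ry": 0,"rz": 0.12,"fingers": 0},{"tx": -0.1,"ty": -0.03,"tz": 0.1,"rx": 0,"ry": 0,"rz": 0.17,"fingers": 0},{"tx": -0.1,"ty": -0.03,"tz": 0.1,"rx": 0,"ry": 0,"rz": 0.2,"fingers": 0},{"tx": -0.1,"ty": -0.03,"tz": 0.1,"rx": 0,"ry": 0,"rz": 0.2,"fingers": 0}])

```text
time: 16.0
position: [0.5599, 0.2617, 0.1081]
ee_rot: [[0.996, 0.087, 0.002], [0.087, -0.996, 0.003], [0.002, -0.002, -1.0]]
force: [-0.8, 1.7, 3.7]
gripper_width: 0.007
gripper_force: 71.8
```

```bash
python3 s.py
```

```text
[0.5599 0.2617 0.1081] T [ 0.481  0.326 -0.072] F [-0.76  1.75  3.73] w 0.007 71.77137494087219 yaw 0.0875 j6 104.7 16.0
```

Torque is only 0.07 Nm at the same angle, so this key turns. Continuing.

Call:
carry_out(increments=[{"tx": 0,"ty": -0.03,"tz": 0,"rx": 0,"ry": 0,"rz": 0.07,"fingers": 0},{"tx": 0,"ty": -0.03,"tz": 0,"rx": 0,"ry": 0,"rz": 0.16,"fingers": 0},{"tx": 0,"ty": -0.03,"tz": 0,"rx": 0,"ry": 0,"rz": 0.25,"fingers": 0},{"tx": 0,"ty": -0.03,"tz": 0,"rx": 0,"ry": 0,"rz": 0.34,"fingers": 0},{"tx": 0,"ty": -0.03,"tz": 0,"rx": 0,"ry": 0,"rz": 0.43,"fingers": 0},{"tx": 0,"ty": -0.03,"tz": 0,"rx": 0,"ry": 0,"rz": 0.52,"fingers": 0},{"tx": 0,"ty": -0.03,"tz": 0,"rx": 0,"ry": 0,"rz": 0.6,"fingers": 0},{"tx": 0,"ty": -0.03,"tz": 0,"rx": 0,"ry": 0,"rz": 0.6,"fingers": 0}])

```text
time: 16.67
position: [0.56, 0.2618, 0.1082]
ee_rot: [[0.773, 0.635, 0.002], [0.635, -0.773, 0.003], [0.004, -0.001, -1.0]]
force: [-1.5, 4.6, 4.7]
gripper_width: 0.0066
gripper_force: 71.8
```

```bash
python3 s.py
```

```text
[0.56   0.2618 0.1082] T [ 0.732  0.311 -0.067] F [-1.52  4.57  4.72] w 0.0066 71.83341979980469 yaw 0.6879 j6 70.3 16.6667
```

Call:
carry_out(increments=[{"tx": 0,"ty": -0.05,"tz": 0,"rx": 0,"ry": 0,"rz": 0.09,"fingers": 0},{"tx": 0,"ty": -0.05,"tz": 0,"rx": 0,"ry": 0,"rz": 0.18,"fingers": 0},{"tx": 0,"ty": -0.05,"tz": 0,"rx": 0,"ry": 0,"rz": 0.27,"fingers": 0},{"tx": 0,"ty": -0.05,"tz": 0,"rx": 0,"ry": 0,"rz": 0.36,"fingers": 0},{"tx": 0,"ty": -0.05,"tz": 0,"rx": 0,"ry": 0,"rz": 0.45,"fingers": 0},{"tx": 0,"ty": -0.05,"tz": 0,"rx": 0,"ry": 0,"rz": 0.54,"fingers": 0},{"tx": 0,"ty": -0.05,"tz": 0,"rx": 0,"ry": 0,"rz": 0.63,"fingers": 0},{"tx": 0,"ty": -0.05,"tz": 0,"rx": 0,"ry": 0,"rz": 0.7,"fingers": 0},{"tx": 0,"ty": -0.05,"tz": 0,"rx": 0,"ry": 0,"rz": 0.77,"fingers": 0},{"tx": 0,"ty": -0.05,"tz": 0,"rx": 0,"ry": 0,"rz": 0.82,"fingers": 0},{"tx": 0,"ty": -0.05,"tz": 0,"rx": 0,"ry": 0,"rz": 0.82,"fingers": 0}])

```text
time: 17.58
position: [0.5597, 0.262, 0.1082]
ee_rot: [[0.064, 0.998, 0.002], [0.998, -0.064, 0.005], [0.005, 0.002, -1.0]]
force: [-1.5, 6.9, 4.7]
gripper_width: 0.0068
gripper_force: 71.9
```

```bash
python3 s.py
```

```text
[0.5597 0.262  0.1082] T [ 1.015  0.378 -0.013] F [-1.5   6.87  4.66] w 0.0068 71.90323948860168 yaw 1.5066 j6 23.4 17.5833
```

Call:
carry_out(increments=[{"tx": 0,"ty": 0.1,"tz": 0,"rx": 0,"ry": 0,"rz": 0.03,"fingers": 0},{"tx": 0,"ty": 0.1,"tz": 0,"rx": 0,"ry": 0,"rz": 0.06,"fingers": 0},{"tx": 0,"ty": 0.1,"tz": 0,"rx": 0,"ry": 0,"rz": 0.08,"fingers": 0},{"tx": 0,"ty": 0.1,"tz": 0,"rx": 0,"ry": 0,"rz": 0.08,"fingers": 0}])

```text
time: 17.92
position: [0.5596, 0.2621, 0.1082]
ee_rot: [[-0.014, 1.0, 0.001], [1.0, 0.014, 0.003], [0.003, 0.002, -1.0]]
force: [-2.3, 3.9, 5.4]
gripper_width: 0.0065
gripper_force: 72.1
```

```bash
python3 s.py
```

```text
[0.5596 0.2621 0.1082] T [ 0.647  0.456 -0.307] F [-2.34  3.92  5.38] w 0.0065 72.06695437431335 yaw 1.5845 j6 19.0 17.9167
```

The stop is reached, with torque rising at about 1.70 rad of key angle. I'll centre the key in its play and draw it straight up.

Call:
carry_out(increments=[{"tx": 0,"ty": 0,"tz": 0,"rx": 0,"ry": 0,"rz": -0.05,"fingers": 0},{"tx": 0,"ty": 0.05,"tz": 0.1,"rx": 0,"ry": 0,"rz": -0.1,"fingers": 0},{"tx": 0,"ty": 0.05,"tz": 0.3,"rx": 0,"ry": 0,"rz": -0.1,"fingers": 0},{"tx": 0,"ty": 0.05,"tz": 1.5,"rx": 0,"ry": 0,"rz": -0.1,"fingers": 0},{"tx": 0,"ty": 0.05,"tz": 3,"rx": 0,"ry": 0,"rz": -0.1,"fingers": 0},{"tx": 0,"ty": 0.05,"tz": 4.5,"rx": 0,"ry": 0,"rz": -0.1,"fingers": 0}])

```text
time: 18.42
position: [0.559, 0.2604, 0.1515]
ee_rot: [[0.084, 0.996, -0.002], [0.996, -0.084, -0.002], [-0.002, -0.002, -1.0]]
force: [0.8, 0.7, -1.5]
gripper_width: 0.0072
gripper_force: 71.0
```

```bash
python3 s.py
```

```text
[0.559  0.2604 0.1515] T [ 0.001 -0.    -0.017] F [ 0.8  0.7 -1.5] w 0.0072 71.00326180458069 yaw 1.4864 j6 24.6 18.4167
```

Call:
carry_out(increments=[{"tx": 0,"ty": 0,"tz": 3.5,"rx": 0,"ry": 0,"rz": 0,"fingers": 0},{"tx": 0,"ty": 0,"tz": 7,"rx": 0,"ry": 0,"rz": 0,"fingers": 0},{"tx": 0,"ty": 0,"tz": 10.5,"rx": 0,"ry": 0,"rz": -0.1,"fingers": 0},{"tx": -0.5,"ty": -3,"tz": 10.8,"rx": 0,"ry": 0,"rz": -0.22,"fingers": 0},{"tx": -1,"ty": -7,"tz": 10.8,"rx": 0,"ry": 0,"rz": -0.34,"fingers": 0},{"tx": -2,"ty": -11,"tz": 10.8,"rx": 0,"ry": 0,"rz": -0.46,"fingers": 0},{"tx": -3,"ty": -15,"tz": 10.8,"rx": 0,"ry": 0,"rz": -0.58,"fingers": 0},{"tx": -4,"ty": -19,"tz": 10.8,"rx": 0,"ry": 0,"rz": -0.7,"fingers": 0},{"tx": -5,"ty": -23,"tz": 10.8,"rx": 0,"ry": 0,"rz": -0.82,"fingers": 0},{"tx": -6,"ty": -27,"tz": 10.8,"rx": 0,"ry": 0,"rz": -0.94,"fingers": 0},{"tx": -6,"ty": -31,"tz": 10.8,"rx": 0,"ry": 0,"rz": -1.06,"fingers": 0},{"tx": -6,"ty": -35,"tz": 10.8,"rx": 0,"ry": 0,"rz": -1.18,"fingers": 0}])

```text
time: 19.42
position: [0.4983, -0.0911, 0.2606]
ee_rot: [[0.955, 0.296, 0.001], [0.296, -0.955, -0.001], [0.0, 0.001, -1.0]]
force: [0.4, -0.6, -1.4]
gripper_width: 0.0066
gripper_force: 70.9
```

Call:
carry_out(increments=[{"tx": 0,"ty": -2,"tz": 0,"rx": 0,"ry": 0,"rz": -0.12,"fingers": 0},{"tx": 0,"ty": -4,"tz": 0,"rx": 0,"ry": 0,"rz": -0.24,"fingers": 0},{"tx": 0,"ty": -5,"tz": 0,"rx": 0,"ry": 0,"rz": -0.36,"fingers": 0},{"tx": 0,"ty": -5,"tz": 0,"rx": 0,"ry": 0,"rz": -0.44,"fingers": 0},{"tx": 0,"ty": -5,"tz": 0,"rx": 0,"ry": 0,"rz": -0.44,"fingers": 0},{"tx": 0,"ty": -5,"tz": 0,"rx": 0,"ry": 0,"rz": -0.44,"fingers": 0}])

```text
time: 19.92
position: [0.4991, -0.1393, 0.2599]
ee_rot: [[0.991, -0.131, -0.001], [-0.131, -0.991, -0.0], [-0.0, 0.0, -1.0]]
force: [0.1, -0.1, -2.7]
gripper_width: 0.0069
gripper_force: 70.9
```

```bash
python3 s.py; python3 - <<'E'
from h import *; import pickle
w=frame('wrist'); pickle.dump(w,open('w7.pkl','wb')); save(w,'w7')
f=frame('side'); pickle.dump(f,open('s7.pkl','wb')); g=frame('scene'); pickle.dump(g,open('g7.pkl','wb'))
# nib and lock plate check numerically from scene: predicted nib pixels at angles 0, 1.57
import math
for a in (0,1.4,1.57): print(a,proj(g,[[.5597+.036*math.cos(a-.113),.2604+.036*math.sin(a-.113),.09]]))
p=proj(w,[[.512,-.27,.02]]);print(p)
x,y=p[0].astype(int); 
c=np.hstack([cv2.resize(w['image'],(480,360)),cv2.resize(g['image'][290:400,360:470],(300,300)).repeat(1,0) if 0 else np.vstack([cv2.resize(g['image'][290:400,360:470],(300,300)),np.zeros((60,300,3),np.uint8)])])
cv2.imwrite('pics/m7.png',c[:,:,::-1])
E
```

```text
[ 0.4991 -0.1393  0.2599] T [-0.019  0.001 -0.023] F [ 0.07 -0.05 -2.73] w 0.0069 70.87039232254028 yaw -0.1318 j6 75.7 19.9167
0 [[399.56933304 336.74060171]]
1.4 [[423.9647301  344.67678881]]
1.57 [[426.83070649 343.41968644]]
[[447.31552809 176.7500314 ]]
```

View pics/m7.png

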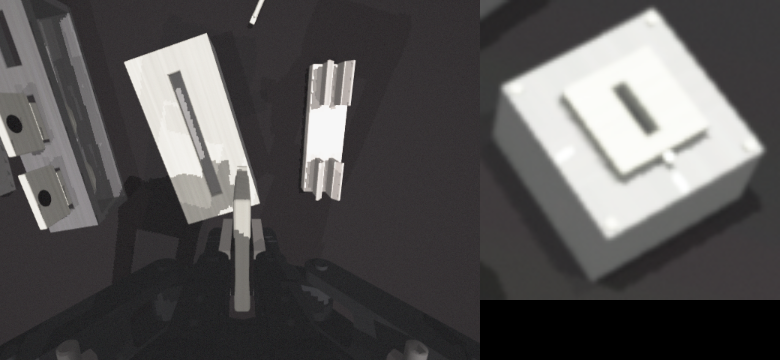

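The last picture shows the lock plate with its keyway crosswise and the nib at (668,157), so the lock is turned. The rest is at about (328,130) in the montage, with its free middle between rows 107 and 158. The held key is upright.

```bash
python3 - <<'E'
from h import *; import pickle
w=pickle.load(open('w7.pkl','rb')); g=cv2.cvtColor(w['image'],cv2.COLOR_RGB2GRAY)
for r in (85,100,120,130,150,165,180,195,205,215,225,235,250,262): print(r,g[r,398:480:1].tolist())
E
```

```text
85 [47, 45, 47, 47, 50, 46, 46, 48, 46, 50, 44, 45, 47, 42, 42, 47, 43, 43, 57, 121, 199, 215, 210, 210, 209, 204, 193, 195, 190, 190, 193, 179, 115, 97, 104, 104, 104, 108, 148, 224, 224, 225, 222, 216, 216, 226, 235, 188, 181, 176, 162, 94, 99, 96, 108, 103, 104, 103, 105, 105, 112, 188, 237, 180, 180, 174, 173, 175, 175, 175, 165, 142, 179, 222, 234, 184, 45, 51, 42, 47, 48, 48]
100 [45, 45, 44, 47, 47, 49, 48, 46, 44, 31, 35, 25, 34, 56, 107, 108, 106, 133, 216, 236, 171, 168, 166, 169, 162, 144, 141, 142, 141, 140, 135, 114, 106, 104, 102, 102, 115, 167, 225, 226, 224, 220, 216, 216, 231, 242, 164, 160, 138, 141, 134, 108, 105, 103, 102, 101, 105, 104, 106, 166, 233, 205, 178, 175, 173, 174, 175, 175, 181, 180, 186, 213, 239, 224, 73, 47, 50, 47, 47, 46, 47, 48]
120 [50, 49, 50, 45, 41, 49, 47, 44, 32, 34, 23, 41, 70, 108, 106, 113, 159, 234, 243, 170, 171, 170, 168, 165, 142, 142, 140, 142, 139, 122, 105, 102, 106, 104, 106, 146, 225, 225, 226, 223, 217, 217, 224, 233, 166, 164, 157, 138, 134, 110, 105, 106, 102, 103, 107, 110, 108, 161, 232, 191, 179, 177, 176, 177, 178, 178, 
[... 3585 characters left out ...]
 204, 215, 172, 172, 168, 162, 163, 164, 157, 136, 132, 107, 106, 106, 106, 112, 165, 227, 226, 224, 220, 218, 225, 237, 171, 166, 162, 137, 127, 106, 109, 105, 104, 106, 109, 111, 156, 235, 180, 179, 176, 176, 178, 177, 180, 183, 198, 231, 232, 95, 50, 51, 51, 55, 54, 53, 55, 55, 56, 53, 51, 50, 54, 53, 52, 55, 53, 54, 53, 52, 55, 54, 52, 56]
262 [49, 46, 51, 47, 49, 49, 48, 44, 47, 48, 45, 46, 50, 49, 49, 48, 49, 45, 49, 47, 47, 48, 69, 151, 228, 228, 225, 220, 219, 220, 197, 47, 48, 50, 46, 47, 49, 44, 52, 47, 52, 72, 114, 175, 227, 183, 181, 177, 179, 178, 178, 174, 151, 206, 239, 213, 54, 55, 55, 54, 55, 50, 51, 55, 56, 55, 55, 50, 50, 51, 54, 49, 54, 51, 54, 51, 54, 56, 52, 54, 51, 52]
```

```bash
python3 - <<'E'
from h import *; import pickle
np.set_printoptions(precision=4,suppress=True)
w=pickle.load(open('w7.pkl','rb')); g=cv2.cvtColor(w['image'],cv2.COLOR_RGB2GRAY)
L=onz(w,[(411.9,150),(410.7,165),(409.6,180),(408.6,195)],.02); R=onz(w,[(462,150),(460.5,165),(458.8,180),(457.2,195)],.02)
print(L[:,:2],R[:,:2]); 
for P in(L,R): print('yaw',np.polyfit(P[:,0],P[:,1],1))
for c in (412,414,420,424,440,444): print(c,'lo',g[200:220,c].tolist(),'up',g[128:150,c].tolist())
for c in (404,406,408,410,412,): print(c,'end',g[238:272,c].tolist())
for c in (414,416,418,420,422): print(c,'top',g[70:100,c].tolist())
# rest from side camera
f=pickle.load(open('side0.pkl','rb')); s=cv2.cvtColor(f['image'],cv2.COLOR_RGB2GRAY)
print(proj(f,[[.512,-.27,.02]]))
print('side row405',s[405,238:256].tolist(),s[405,370:392].tolist())
E
```

```text
[[ 0.5429 -0.2362]
 [ 0.5285 -0.2341]
 [ 0.5137 -0.232 ]
 [ 0.4986 -0.23  ]] [[ 0.5364 -0.2854]
 [ 0.522  -0.2835]
 [ 0.5072 -0.2814]
 [ 0.4921 -0.2793]]
yaw [-0.1409 -0.1597]
yaw [-0.1383 -0.2113]
412 lo [247, 247, 247, 247, 246, 246, 246, 245, 246, 246, 245, 246, 245, 246, 246, 219, 169, 169, 172, 170] up [106, 108, 109, 107, 108, 112, 114, 113, 121, 122, 123, 128, 130, 133, 131, 137, 141, 145, 151, 158, 161, 169]
414 lo [247, 247, 247, 247, 246, 246, 246, 245, 243, 241, 241, 241, 241, 238, 235, 186, 142, 141, 142, 139] up [217, 219, 224, 226, 229, 231, 233, 235, 236, 238, 202, 162, 161, 162, 224, 237, 239, 241, 245, 246, 246, 246]
420 lo [247, 247, 247, 247, 246, 246, 246, 242, 240, 240, 198, 143, 119, 105, 108, 106, 110, 106, 104, 106] up [157, 162, 162, 160, 169, 170, 170, 171, 169, 167, 171, 169, 170, 169, 171, 170, 171, 241, 246, 246, 246, 246]
424 lo [247, 247, 247, 247, 247, 246, 246, 245, 245, 245, 207, 134, 136, 124, 117, 116, 112, 121, 130, 138] up [142, 140, 140, 141, 140, 137, 154, 163, 167, 169, 169, 169, 168, 169, 168, 167, 241, 246, 246, 246, 246, 246]
440 lo [247, 2
[... 1473 characters left out ...]
44, 148, 155, 162, 165, 175, 181, 190, 198, 206, 210]
418 top [47, 49, 46, 47, 46, 46, 46, 43, 46, 45, 45, 42, 45, 46, 44, 199, 239, 244, 244, 245, 245, 246, 227, 170, 171, 172, 172, 172, 172, 172]
420 top [50, 46, 48, 43, 50, 45, 40, 43, 42, 44, 45, 44, 42, 45, 48, 210, 243, 246, 247, 247, 247, 230, 172, 171, 171, 171, 172, 172, 172, 170]
422 top [45, 47, 48, 50, 46, 45, 45, 41, 46, 45, 41, 42, 43, 44, 44, 209, 243, 246, 247, 246, 246, 226, 163, 163, 163, 166, 164, 163, 160, 161]
[[314.4273 408.3359]]
side row405 [54, 53, 53, 52, 53, 55, 51, 49, 85, 150, 162, 159, 158, 156, 157, 156, 156, 157] [238, 241, 243, 243, 243, 241, 241, 245, 246, 196, 93, 42, 45, 49, 49, 50, 53, 53, 53, 54, 54, 52]
```

```bash
python3 - <<'E'
from h import *; import pickle
np.set_printoptions(precision=4,suppress=True)
w=pickle.load(open('w7.pkl','rb'))
E=onz(w,[(410,254.8),(420,84.6),(440,210.4),(440,143)],.02); u=np.array([np.cos(-.1395),np.sin(-.1395)]); n=np.array([-u[1],u[0]])
L=onz(w,[(411.9,150),(410.7,165),(409.6,180),(408.6,195)],.02)[:,:2]@n; R=onz(w,[(462,150),(460.5,165),(458.8,180),(457.2,195)],.02)[:,:2]@n
e=E[:,:2]@u; print('width',L.mean()-R.mean(),'ends',e,'len',e[1]-e[0])
c=u*(e[0]+e[1])/2+n*(L.mean()+R.mean())/2; print('centre',c,'from cheeks',(e[2]+e[3])/2)
# keys TCP offsets: tip target along rest x
for xt in (.055,.06): 
    t=c+u*xt; print(xt,'tip',t,'TCP',t-u*.0925*np.sin(np.pi/4), .02+.0064+.0925*np.cos(np.pi/4))
E
```

```text
width 0.04975564387476317 ends [0.4615 0.6305 0.51   0.5774] len 0.1690557716315897
centre [ 0.5152 -0.2574] from cheeks 0.5437173530781414
0.055 tip [ 0.5697 -0.2651] TCP [ 0.5049 -0.256 ] 0.09180737725975566
0.06 tip [ 0.5746 -0.2658] TCP [ 0.5099 -0.2567] 0.09180737725975566
```

Rest centre is (0.515, -0.257), yaw -0.14 rad, and the measured bar is 169 x 49.8 mm against 170 x 50. Now I'll move over it and lean the key 45° with the tip toward +x.

Call:
carry_out(increments=[{"tx": 0.1,"ty": -2,"tz": -0.5,"rx": -0.01,"ry": -0.07,"rz": -0.001,"fingers": 0},{"tx": 0.3,"ty": -5,"tz": -1,"rx": -0.024,"ry": -0.17,"rz": -0.003,"fingers": 0},{"tx": 0.5,"ty": -8,"tz": -2,"rx": -0.038,"ry": -0.27,"rz": -0.005,"fingers": 0},{"tx": 0.7,"ty": -10.5,"tz": -3,"rx": -0.052,"ry": -0.37,"rz": -0.008,"fingers": 0},{"tx": 0.9,"ty": -11.7,"tz": -4,"rx": -0.066,"ry": -0.47,"rz": -0.008,"fingers": 0},{"tx": 0.9,"ty": -11.7,"tz": -5,"rx": -0.08,"ry": -0.57,"rz": -0.008,"fingers": 0},{"tx": 0.9,"ty": -11.7,"tz": -6,"rx": -0.094,"ry": -0.67,"rz": -0.008,"fingers": 0},{"tx": 0.9,"ty": -11.7,"tz": -6,"rx": -0.109,"ry": -0.778,"rz": -0.008,"fingers": 0},{"tx": 0.9,"ty": -11.7,"tz": -6,"rx": -0.109,"ry": -0.778,"rz": -0.008,"fingers": 0},{"tx": 0.9,"ty": -11.7,"tz": -6,"rx": -0.109,"ry": -0.778,"rz": -0.008,"fingers": 0}])

```text
time: 20.9
position: [0.5067, -0.2548, 0.1972]
ee_rot: [[0.704, -0.142, 0.696], [-0.101, -0.99, -0.099], [0.703, -0.001, -0.711]]
force: [-0.2, -0.1, -1.2]
gripper_width: 0.0067
gripper_force: 70.9
```

```bash
python3 s.py; python3 - <<'E'
from h import *
np.set_printoptions(precision=4,suppress=True)
s=manip.observe(); R=s['ee_rot']; print(R,s['joint_positions']); 
tip=s['position']+R[:,2]*.0925; c=np.array([.5152,-.2574]); u=np.array([np.cos(-.1395),np.sin(-.1395)]); n=np.array([-u[1],u[0]])
d=tip[:2]-c; print('tip rest x,y',d@u,d@n,tip[2],'z heading',np.arctan2(R[1,2],R[0,2]),'y-axis',R[:,1], 'TCP', (s['position'][:2]-c)@u,(s['position'][:2]-c)@n)
E
```

```text
[ 0.5067 -0.2548  0.1972] T [ 0.02   0.568 -0.014] F [-0.15 -0.14 -1.2 ] w 0.0067 70.92105746269226 yaw -0.1431 j6 36.8 20.9
[[ 0.7037 -0.1419  0.6962]
 [-0.1014 -0.9899 -0.0992]
 [ 0.7032 -0.0008 -0.711 ]] [-47.5096 -17.17   113.2921  34.518   51.9664  36.8145]
tip rest x,y 0.05630239936635179 0.0012845834517813196 0.13146459387964204 z heading -0.14155866736673178 y-axis [-0.1419 -0.9899 -0.0008] TCP -0.008743639011923031 0.001418491797498754
```

Call:
carry_out(increments=[{"tx": 0.1,"ty": -0.12,"tz": -2,"rx": 0,"ry": 0,"rz": 0,"fingers": 0},{"tx": 0.1,"ty": -0.12,"tz": -4.5,"rx": 0,"ry": 0,"rz": 0,"fingers": 0},{"tx": 0.1,"ty": -0.12,"tz": -6,"rx": 0,"ry": 0,"rz": 0,"fingers": 0},{"tx": 0.1,"ty": -0.12,"tz": -6.7,"rx": 0,"ry": 0,"rz": 0,"fingers": 0},{"tx": 0.1,"ty": -0.12,"tz": -7.4,"rx": 0,"ry": 0,"rz": 0,"fingers": 0},{"tx": 0.1,"ty": -0.12,"tz": -8.1,"rx": 0,"ry": 0,"rz": 0,"fingers": 0},{"tx": 0.1,"ty": -0.12,"tz": -8.8,"rx": 0,"ry": 0,"rz": 0,"fingers": 0},{"tx": 0.1,"ty": -0.12,"tz": -9.4,"rx": 0,"ry": 0,"rz": 0,"fingers": 0}])

```text
time: 21.57
position: [0.5104, -0.2576, 0.107]
ee_rot: [[0.699, -0.141, 0.701], [-0.098, -0.99, -0.102], [0.709, 0.003, -0.706]]
force: [0.6, -0.2, -2.3]
gripper_width: 0.0067
gripper_force: 71.0
```

```bash
python3 s.py; cat > r.py <<'E'
from h import *
np.set_printoptions(precision=4,suppress=True)
s=manip.observe(); R=s['ee_rot']
tip=s['position']+R[:,2]*.0925; c=np.array([.5152,-.2574]); u=np.array([np.cos(-.1395),np.sin(-.1395)]); n=np.array([-u[1],u[0]])
d=tip[:2]-c; print('tip rest x,y',d@u,d@n,tip[2],'z heading',np.arctan2(R[1,2],R[0,2]),'yax',R[:,1],'TCP',(s['position'][:2]-c)@u,(s['position'][:2]-c)@n)
E
python3 r.py
```

```text
[ 0.5104 -0.2576  0.107 ] T [ 0.127  0.546 -0.014] F [ 0.57 -0.22 -2.33] w 0.0067 70.99765062332153 yaw -0.139 j6 25.4 21.5667
tip rest x,y 0.0607930245493962 -0.001132141200099017 0.04171145297099897 z heading -0.1440681194069602 yax [-0.1411 -0.99    0.0025] TCP -0.004748834890064173 -0.0008327360773888896
```

Call:
carry_out(increments=[{"tx": -0.1,"ty": 0.05,"tz": -0.4,"rx": 0,"ry": 0,"rz": 0,"fingers": 0},{"tx": -0.2,"ty": 0.05,"tz": -0.8,"rx": 0,"ry": 0,"rz": 0,"fingers": 0},{"tx": -0.2,"ty": 0.05,"tz": -1.1,"rx": 0,"ry": 0,"rz": 0,"fingers": 0},{"tx": -0.2,"ty": 0.05,"tz": -1.3,"rx": 0,"ry": 0,"rz": 0,"fingers": 0},{"tx": -0.2,"ty": 0.05,"tz": -1.3,"rx": 0,"ry": 0,"rz": 0,"fingers": 0}])

```text
time: 21.98
position: [0.5071, -0.2565, 0.0923]
ee_rot: [[0.7, -0.142, 0.7], [-0.1, -0.99, -0.101], [0.707, 0.001, -0.707]]
force: [-0.0, 0.1, -1.8]
gripper_width: 0.0064
gripper_force: 71.0
```

```bash
python3 s.py; python3 r.py
```

```text
[ 0.5071 -0.2565  0.0923] T [ 0.061  0.608 -0.082] F [-0.01  0.14 -1.82] w 0.0064 70.96343994140625 yaw -0.1416 j6 23.3 21.9833
tip rest x,y 0.05728198889231638 -0.0005254201944535578 0.02684278711483011 z heading -0.14338742401328783 yax [-0.142  -0.9899  0.0009] TCP -0.00809499572104025 -0.0002712708543094614
```

Call:
carry_out(increments=[{"tx": 0,"ty": 0.03,"tz": -0.15,"rx": 0,"ry": 0,"rz": 0,"fingers": 0},{"tx": 0,"ty": 0.03,"tz": -0.15,"rx": 0,"ry": 0,"rz": 0,"fingers": 0},{"tx": 0,"ty": 0.03,"tz": -0.15,"rx": 0,"ry": 0,"rz": 0,"fingers": 60},{"tx": 0,"ty": 0.03,"tz": -0.15,"rx": 0,"ry": 0,"rz": 0,"fingers": 60},{"tx": 0,"ty": 0.03,"tz": -0.15,"rx": 0,"ry": 0,"rz": 0,"fingers": 60},{"tx": 0,"ty": 0.03,"tz": -0.15,"rx": 0,"ry": 0,"rz": 0,"fingers": 60},{"tx": 0,"ty": 0.03,"tz": -0.15,"rx": 0,"ry": 0,"rz": 0,"fingers": 60},{"tx": 0,"ty": 0.03,"tz": -0.15,"rx": 0,"ry": 0,"rz": 0,"fingers": 60},{"tx": 0,"ty": 0.03,"tz": -0.15,"rx": 0,"ry": 0,"rz": 0,"fingers": 60}])

```text
time: 22.73
position: [0.5074, -0.2563, 0.0914]
ee_rot: [[0.7, -0.142, 0.7], [-0.099, -0.99, -0.101], [0.707, 0.001, -0.707]]
force: [0.4, 0.5, -0.1]
gripper_width: 0.0513
gripper_force: 0.0
```

```bash
python3 s.py; python3 - <<'E'
from h import *; import pickle
f=frame('side'); pickle.dump(f,open('s8.pkl','wb')); g=frame('scene'); a=pickle.load(open('side0.pkl','rb'))
d=cv2.absdiff(cv2.cvtColor(f['image'],7),cv2.cvtColor(a['image'],7))
# coarse print of the side picture around the rest
x=cv2.cvtColor(f['image'],7)[350:430,236:392]; x=cv2.resize(x,(52,27),interpolation=cv2.INTER_AREA)
for r in x: print(''.join(' .:-=+*#%@'[min(9,v//26)] for v in r))
p=cv2.resize(cv2.cvtColor(a['image'],7)[350:430,236:392],(52,27),interpolation=cv2.INTER_AREA)
for r in p: print(''.join(' .:-=+*#%@'[min(9,v//26)] for v in r))
E
```

```text
[ 0.5074 -0.2563  0.0914] T [ 0.008  0.331 -0.013] F [ 0.39  0.53 -0.08] w 0.0513 0.0 yaw -0.1409 j6 23.1 22.7333
==-....--:::.-==--:................:::::::::::::::::
===:..:-::::.:-::................:::::::::::::::::::
==--:-:.::::::::.............:::::::::::::::::::::::
=-:::-::::..:::::........:::::::::::::::::::::::::::
=::::::::....::::=-...::::::::::::::::::::::::::::::
=:::::::::::.::::+#+::::::::::::::::::::::::::::::::
=-:...::::::::::.-+##=::::::::::::::....:::::--:::::
-::::....:::::::::-=*#*-::::::::::-++*####%%%%@+.:::
:::::.......::::..::-+*#+==---::::*@@@@@@@@@@@@*.:::
...............:...:::=+#%@%%%%%%=+@%%@@@@@@@@@*.:::
..............--.....::=+####%%%%++@###%%%%####+.:::
...-+-:......-++=:....:=++++++++++*#++=+*******-.:::
...-+++=::...:=++==::-=++++++++++#%@+=++***#####+.::
...:++++=-....=+=++===+++++++++++**@%@@@@@@@%%%%+.::
...:++++==-::-++++++++++++++++++++=*****++++++++-:::
...++++++++++++++++=+++++++++++++*++++++++++++++::::
...=+++++++++++++++=++++++++++++**++*++**++*++*+::::
...-+++++++++++++++++++++*+****#%#++***********+::::
...-+++++++++++++##%%@@@@@@@@@@@
[... 1175 characters left out ...]
@@@%%%%*:::
:::-***#######%%%@@@@@@@@@@@@@@@@@##****++++++++-:::
:::%@@@@@@%%%%##%@@@@@@@@@@@@@@@@@@+++++++++++++::::
::.+++++++++++++*@@@@@@@@@@@@@@@@@@**++**++**+*+::::
::.-++++++*++**+*@@@@@@@@@@@@@@@@@#************+::::
:::-***+***+*****@@@@@@@@@@@@@@@@@%*****####%%%%:.::
:::-*************@@@@@@@@@@@@@@@@@@@@@@@@@@@@@@%:.::
::::#####%#%%%%%@@@@@@@@@@@@@@@@@@@@@@@@@@@@@@@@=.::
::.:@@@@@@@@@@@@@@@@@@@@@@@@@@@@@@@@@@%%%%######:.::
::::@@@@@@@@@@@@@@@@@@@%%%%%%#####*************+:..:
::::%%%%%%%#######**************************++++:..:
::::+************************++++++====----:::::...:
:::.=*********+++++=====----:::::::.......:.::::::::
:::::----:::::::..........:.::::::::::::::::::::::::
```

Released. The blade's upper edge now reads level between the pairs in the side view. I'll back out, straighten the tool above the rest and look again.

Call:
carry_out(increments=[{"tx": -1.5,"ty": 0.2,"tz": 1.5,"rx": 0,"ry": 0,"rz": 0,"fingers": 60},{"tx": -3.5,"ty": 0.4,"tz": 4,"rx": 0,"ry": 0,"rz": 0,"fingers": 60},{"tx": -5,"ty": 0.6,"tz": 7,"rx": 0.014,"ry": 0.1,"rz": 0.001,"fingers": 60},{"tx": -6,"ty": 0.7,"tz": 10,"rx": 0.029,"ry": 0.21,"rz": 0.002,"fingers": 60},{"tx": -6,"ty": 0.7,"tz": 13,"rx": 0.044,"ry": 0.32,"rz": 0.003,"fingers": 60},{"tx": -6,"ty": 0.7,"tz": 14,"rx": 0.06,"ry": 0.43,"rz": 0.004,"fingers": 50},{"tx": -6,"ty": 0.7,"tz": 14,"rx": 0.075,"ry": 0.54,"rz": 0.005,"fingers": 50},{"tx": -6,"ty": 0.7,"tz": 14,"rx": 0.09,"ry": 0.65,"rz": 0.006,"fingers": 50},{"tx": -6,"ty": 0.7,"tz": 14,"rx": 0.105,"ry": 0.75,"rz": 0.008,"fingers": 50},{"tx": -6,"ty": 0.7,"tz": 14,"rx": 0.109,"ry": 0.778,"rz": 0.008,"fingers": 50},{"tx": -6,"ty": 0.7,"tz": 14,"rx": 0.109,"ry": 0.778,"rz": 0.008,"fingers": 50}])

```text
time: 23.75
position: [0.449, -0.2492, 0.2304]
ee_rot: [[0.991, -0.131, -0.002], [-0.131, -0.991, 0.001], [-0.002, -0.001, -1.0]]
force: [-0.0, -0.6, -0.1]
gripper_width: 0.0431
gripper_force: 0.0
```

```bash
python3 s.py; python3 - <<'E'
from h import *; import pickle
np.set_printoptions(precision=4,suppress=True)
f=frame('side'); pickle.dump(f,open('s9.pkl','wb')); w=frame('wrist'); pickle.dump(w,open('w9.pkl','wb')); a=pickle.load(open('side0.pkl','rb'))
print(manip.observe()['ee_rot'])
x=cv2.cvtColor(f['image'],7)[350:430,236:392]; x=cv2.resize(x,(78,40),interpolation=cv2.INTER_AREA)
for r in x: print(''.join(' .:-=+*#%@'[min(9,v//26)] for v in r))
p=proj(w,[[.5152,-.2574,.04]])[0]; print(p)
g=cv2.cvtColor(w['image'],7); X,Y=p.astype(int)
x=cv2.resize(g[max(0,Y-110):Y+110,X-45:X+45],(90,74),interpolation=cv2.INTER_AREA)
for r in x: print(''.join(' .:-=+*#%@'[min(9,v//26)] for v in r))
E
```

```text
[ 0.449  -0.2492  0.2304] T [0.001 0.027 0.003] F [-0.01 -0.62 -0.14] w 0.0431 0.0 yaw -0.1314 j6 62.2 23.75
[[ 0.9912 -0.1324 -0.0001]
 [-0.1324 -0.9912  0.0006]
 [-0.0002 -0.0006 -1.    ]]
........:-================--:::.............................:.::::::::::::::::
.........-============---::..........................:....:.:...::::::::::::::
.....:...:=========--:::................................:.::.........:::::::::
.......:..-=====--::...........................:...............:..:....:::::::
......:::.-==-:::.........................:::::..........:.........:......::::
.......::::::............................::::::.......:...............:...::::
.......:::::........................:.....::::...............:...:.........:::
........::::::................:::.....:...::::.:.....:................:.....::
........::::::::.............:....:......::::.....:.:...................:..:::
........::::::*#***++==-----::::...:..:.::::::......................:::....:::
........:::::-%%%%%%%@%%%%%%##*=...:...:.:..........:::::----===+*#####-..::::
........::::.-#%%%%%%%%%%%%##%#*:.......
[... 8304 characters left out ...]
%@@@%%%%%%%%%@@@@@@@****+*%******#%@@@@@@@@@%..................
............:.......=#*****#@@@%%%%%%%%#%%%%%%#+++++*%******#%@@%%%%%%%+..................
........:..................=@@@%%%%%%%%-::::........=%******#%@%:::::::...................
......:.......::...........=@@@%%%%%%%%:::.:........=%******#%@%..........................
...........................=%%#%%##**++.............-++++***#%@%..........................
............................----::......................::::-++-..........................
..........................................................................................
..........................................................................................
```

The side and wrist views both show the key lying on edge along the rest, blade across the free middle and bow in the -x pair. Next I'll find its shoulder and ends along the rest.

```bash
python3 - <<'E'
from h import *; import pickle
np.set_printoptions(precision=4,suppress=True)
w=pickle.load(open('w9.pkl','rb')); g=cv2.cvtColor(w['image'],7); f=pickle.load(open('s9.pkl','rb')); h=cv2.cvtColor(f['image'],7)
X,Y=319,138; r2p=lambda i:max(0,Y-110)+i*2.973
c=np.array([.5152,-.2574]); u=np.array([np.cos(-.1395),np.sin(-.1395)]); n=np.array([-u[1],u[0]])
def rest(P): d=P[:,:2]-c; return np.c_[d@u,d@n,P[:,2]]
print('blade mid cols', rest(onz(w,[(X-45+43,r2p(35)),(X-45+53.5,r2p(35))],.063)))
print('bow end',rest(onz(w,[(X-45+47,r2p(64))],.075)),'tip',rest(onz(w,[(X-45+47,r2p(17)),(X-45+47,r2p(22))],.05)))
# side view: intersect rays with the plane of the key (vertical, through rest axis, y_rest=0)
def side(uv):
    o,d=ray(f,uv); N=np.array([n[0],n[1],0]); t=((np.r_[c,0]-o)@N)/(d@N); return rest(o+d*t[:,None])
px=lambda i,j:(236+i*2,350+j*2)
for nm,p in dict(bowtopL=px(13,9.5),bowtopR=px(30,10),shoulder_top=px(32,12.5),blade_end=px(49.5,13.5),hole=px(17,19)).items(): print(nm,side([p]))
E
```

```text
blade mid cols [[ 0.0054  0.0021  0.063 ]
 [ 0.0054 -0.0062  0.063 ]]
bow end [[-0.0617 -0.0016  0.075 ]] tip [[ 0.0462 -0.0007  0.05  ]
 [ 0.0352 -0.0008  0.05  ]]
bowtopL [[-0.0639  0.      0.0868]]
bowtopR [[-0.0226  0.      0.0819]]
shoulder_top [[-0.0179  0.      0.0721]]
blade_end [[0.0257 0.     0.0645]]
hole [[-0.0566  0.      0.0498]]
```

Call:
carry_out(increments=[{"tx": 3,"ty": -0.4,"tz": 0,"rx": 0,"ry": 0,"rz": -0.008,"fingers": 50},{"tx": 5,"ty": -0.7,"tz": -1,"rx": 0,"ry": 0,"rz": -0.008,"fingers": 50},{"tx": 5,"ty": -0.7,"tz": -4,"rx": 0,"ry": 0,"rz": -0.008,"fingers": 50},{"tx": 5,"ty": -0.7,"tz": -8,"rx": 0,"ry": 0,"rz": -0.008,"fingers": 50},{"tx": 5,"ty": -0.7,"tz": -11.5,"rx": 0,"ry": 0,"rz": -0.008,"fingers": 50},{"tx": 5,"ty": -0.7,"tz": -14,"rx": 0,"ry": 0,"rz": -0.008,"fingers": 50},{"tx": 5,"ty": -0.7,"tz": -16,"rx": 0,"ry": 0,"rz": -0.008,"fingers": 50},{"tx": 5,"ty": -0.7,"tz": -17.5,"rx": 0,"ry": 0,"rz": -0.008,"fingers": 50},{"tx": 5,"ty": -0.7,"tz": -18.2,"rx": 0,"ry": 0,"rz": -0.008,"fingers": 50},{"tx": 5,"ty": -0.7,"tz": -18.2,"rx": 0,"ry": 0,"rz": -0.008,"fingers": 50}])

```text
time: 24.68
position: [0.4955, -0.2556, 0.0476]
ee_rot: [[0.99, -0.142, -0.003], [-0.142, -0.99, 0.002], [-0.003, -0.002, -1.0]]
force: [-0.4, -0.1, 0.5]
gripper_width: 0.0428
gripper_force: 0.0
```

```bash
python3 s.py; python3 r.py
```

```text
[ 0.4955 -0.2556  0.0476] T [ 0.067 -0.028  0.014] F [-0.41 -0.13  0.47] w 0.0428 0.0 yaw -0.1421 j6 65.0 24.6833
tip rest x,y -0.020003683433586016 -0.0008463532068889732 -0.04488117782917812 z heading 2.5132320007171627 yax [-0.1416 -0.9899 -0.0016] TCP -0.01972666456443192 -0.0009937066184940702
```

Call:
carry_out(increments=[{"tx": 0.3,"ty": -0.04,"tz": 0,"rx": 0,"ry": 0,"rz": 0,"fingers": 50},{"tx": 0.3,"ty": -0.04,"tz": 0,"rx": 0,"ry": 0,"rz": 0,"fingers": 0},{"tx": 0.3,"ty": -0.04,"tz": 0,"rx": 0,"ry": 0,"rz": 0,"fingers": 0},{"tx": 0.3,"ty": -0.04,"tz": 0,"rx": 0,"ry": 0,"rz": 0,"fingers": 0},{"tx": 0.3,"ty": -0.04,"tz": 0,"rx": 0,"ry": 0,"rz": 0,"fingers": 0},{"tx": 0.3,"ty": -0.04,"tz": 0,"rx": 0,"ry": 0,"rz": 0,"fingers": 0},{"tx": 0.3,"ty": -0.04,"tz": 0,"rx": 0,"ry": 0,"rz": 0,"fingers": 0}])

```text
time: 25.27
position: [0.5014, -0.2567, 0.051]
ee_rot: [[0.99, -0.14, 0.002], [-0.14, -0.99, -0.001], [0.003, 0.0, -1.0]]
force: [0.8, 1.7, 7.9]
gripper_width: 0.0067
gripper_force: 60.2
```

```bash
python3 s.py; python3 r.py
```

```text
[ 0.5014 -0.2567  0.051 ] T [0.487 0.028 0.015] F [0.81 1.74 7.87] w 0.0067 60.23542106151581 yaw -0.1409 j6 65.2 25.2667
tip rest x,y -0.013529765829926136 -0.0012015122614164027 -0.0415432836108132 z heading -0.23349807132085998 yax [-0.1404 -0.9901  0.0002] TCP -0.013763733519662532 -0.0011794547474657832
```

Call:
carry_out(increments=[{"tx": 0,"ty": 0,"tz": 1.5,"rx": 0,"ry": 0,"rz": 0,"fingers": 0},{"tx": 0,"ty": 0,"tz": 4.5,"rx": 0,"ry": 0,"rz": 0,"fingers": 0},{"tx": 0,"ty": 0,"tz": 8,"rx": 0,"ry": 0,"rz": 0,"fingers": 0},{"tx": 0.2,"ty": 1.5,"tz": 11,"rx": 0,"ry": -0.02,"rz": 0.06,"fingers": 0},{"tx": 0.8,"ty": 5,"tz": 12,"rx": 0,"ry": -0.05,"rz": 0.12,"fingers": 0},{"tx": 1.4,"ty": 9,"tz": 12,"rx": 0.001,"ry": -0.08,"rz": 0.19,"fingers": 0},{"tx": 2,"ty": 12.5,"tz": 12,"rx": 0.002,"ry": -0.11,"rz": 0.26,"fingers": 0},{"tx": 2.5,"ty": 15,"tz": 12,"rx": 0.002,"ry": -0.132,"rz": 0.313,"fingers": 0},{"tx": 2.7,"ty": 15.9,"tz": 12,"rx": 0.002,"ry": -0.132,"rz": 0.313,"fingers": 0},{"tx": 2.7,"ty": 15.9,"tz": 12,"rx": 0.002,"ry": -0.132,"rz": 0.313,"fingers": 0},{"tx": 2.7,"ty": 15.9,"tz": 12,"rx": 0.002,"ry": -0.132,"rz": 0.313,"fingers": 0}])

```text
time: 26.18
position: [0.5272, -0.0982, 0.1688]
ee_rot: [[0.977, 0.171, 0.128], [0.17, -0.985, 0.021], [0.13, 0.001, -0.992]]
force: [-0.1, -0.6, -1.1]
gripper_width: 0.007
gripper_force: 59.1
```

```bash
python3 s.py; python3 - <<'E'
from h import *; import pickle
np.set_printoptions(precision=4,suppress=True)
s=manip.observe(); print(s['ee_rot']); f=frame('side'); pickle.dump(f,open('s10.pkl','wb')); s=manip.observe()
c=np.array([.5378,-.0954]); u=np.array([np.cos(.172),np.sin(.172)]); n=np.array([-u[1],u[0]])
d=s['position'][:2]-c; print('TCP in slot',d@u,d@n)
p=proj(f,[s['position']])[0]; print(p); X,Y=p.astype(int)
x=cv2.resize(cv2.cvtColor(f['image'],7)[Y-40:Y+60,X-60:X+70],(130,50),interpolation=cv2.INTER_AREA)
for r in x: print(''.join(' .:-=+*#%@'[min(9,v//26)] for v in r))
E
```

```text
[ 0.5272 -0.0982  0.1688] T [-0.011  0.093 -0.028] F [-0.07 -0.64 -1.11] w 0.007 59.12070035934448 yaw 0.1723 j6 61.1 26.1833
[[ 0.9769  0.1713  0.1278]
 [ 0.17   -0.9852  0.0211]
 [ 0.1296  0.0012 -0.9916]]
TCP in slot -0.010949450773186214 -0.0014613725285755308
[299.4313 236.9687]
:::::.:-=+=++*#%%%%%%%@@@@@@@%%%%##*=:..................:=*******+-:........:=+++++++++++=:..::::...::::::::::::::----====++++++++
::::..-*@@@@@@@%%######***++++++++++=:...................:=*******=-::::::..-=+++++++++++=:::::::------========+++++++++++++++++++
:::::.:=*#**++++++++++=-::..:-==++++=-:.................:::=++++++++=----::-=++++++++++++=======++++++++++++++++++++++++++++++++++
:::::.:-=+++++++++++=-:.......:-=+++++=-:..........::::::::-=+*****+=-:::::-=+++++++++++++++++++++++++++++++++++++++++++========--
:::::.:-=+++++++++++=-........:-=+++++++=-.........:::::-----=++====--:...:-=++++++++++++++++++++++++++===========--------::::::::
:::::.::=++++++++++++=:......:-=+++++++++=:............::::::-------::....:=++++++++++++++++++++++++++==----:::::::::::::::-------
::::...:==++++++++++++==----=
[... 5034 characters left out ...]
###################%%%%%%%%%%%%%%%%%%%%%%%%##
+%%%%%%%%%%%%%%%%%%%%*++=====++==============-=======+=++*#%%%%%########################################%%%%%%%%%%%%%%%%###*++++++
=*%%%%%%%%%%%%%%%%%%#*+======+++===============+++++=====*#######################################%%%%%%%%%%%%%%%###**+++++++++++==
-=*%%%%%%%%%%%%%%%%%%*++++=====+++**##*++++++========---=*#####################################%%%%%%%%%%##**++++++++++++=========
--=#%@@@@@@@@@%%@@%%%%*++***##%%%%%%%#+========----===+++*########################################****++++++++++++================
---=#%%%%%%%%%%%%%%%%%%%%%%%%@%%%%%%%%*=======+++++*######################################***++++++++++++++=======================
```

```bash
python3 - <<'E'
from h import *; import pickle
np.set_printoptions(precision=4,suppress=True)
f=pickle.load(open('s10.pkl','rb')); s=manip.observe()
c=s['position'][:2]; u=np.array([np.cos(.172),np.sin(.172)]); n=np.array([-u[1],u[0]]); N=np.r_[n,0]
def onp(uv):
    o,d=ray(f,uv); P=o+d*(((np.r_[c,0]-o)@N)/(d@N))[:,None]; return np.c_[(P[:,:2]-c)@u,P[:,2]]
X,Y=299,236
px=lambda j,i:(X-60+j,Y-40+2*i)
for k,v in dict(bowL_top=px(22,15),bowL_bot=px(22.5,31),bow_bl=px(24,34.5),shoulder_low=px(54,32.5),blade_low1=px(56,28.5),blade_low2=px(82,25.5),tip_top=px(101,13.5),tipend_top=px(105,16),tipend_bot=px(104,20),blade_top=px(86,11.8)).items(): print(k,onp([v]))
print(s['position'])
E
```

```text
bowL_top [[-0.0523  0.2005]]
bowL_bot [[-0.0553  0.1486]]
bow_bl [[-0.054   0.1362]]
shoulder_low [[-0.0107  0.1304]]
blade_low1 [[-0.0073  0.1435]]
blade_low2 [[0.0315 0.1431]]
tip_top [[0.06   0.1766]]
tipend_top [[0.0663 0.1665]]
tipend_bot [[0.065  0.1531]]
blade_top [[0.0376 0.1879]]
[ 0.5273 -0.0987  0.1689]
```

Call:
carry_out(increments=[{"tx": 0.2,"ty": 0.15,"tz": -1,"rx": 0,"ry": 0,"rz": 0,"fingers": 0},{"tx": 0.2,"ty": 0.15,"tz": -2.2,"rx": 0,"ry": 0,"rz": 0,"fingers": 0},{"tx": 0.2,"ty": 0.15,"tz": -3.2,"rx": 0,"ry": 0,"rz": 0,"fingers": 0},{"tx": 0.2,"ty": 0.15,"tz": -3.6,"rx": 0,"ry": 0,"rz": 0,"fingers": 0},{"tx": 0.2,"ty": 0.15,"tz": -3.6,"rx": 0,"ry": 0,"rz": 0,"fingers": 0},{"tx": 0.2,"ty": 0.15,"tz": -3.6,"rx": 0,"ry": 0,"rz": 0,"fingers": 0}])

```text
time: 26.73
position: [0.529, -0.0964, 0.1324]
ee_rot: [[0.977, 0.171, 0.128], [0.169, -0.985, 0.023], [0.13, -0.001, -0.992]]
force: [0.1, -0.7, -1.8]
gripper_width: 0.0067
gripper_force: 59.2
```

```bash
python3 s.py; cat > b.py <<'E'
from h import *
np.set_printoptions(precision=4,suppress=True)
s=manip.observe(); c=np.array([.5378,-.0954]); u=np.array([np.cos(.172),np.sin(.172)]); n=np.array([-u[1],u[0]]); d=s['position'][:2]-c
R=s['ee_rot']; print('TCP in slot',d@u,d@n,'yax',np.arctan2(-R[0,1],-R[1,1])*-1, R[:,1])
E
python3 b.py
```

```text
[ 0.529  -0.0964  0.1324] T [-0.033  0.107  0.044] F [ 0.1  -0.65 -1.84] w 0.0067 59.169010519981384 yaw 0.1716 j6 61.1 26.7333
TCP in slot -0.008841359533157683 0.0005103173461656397 yax 0.17168877638696542 [ 0.1708 -0.9853 -0.0006]
```

Aligned within 1 mm. Lowering slowly into the slot.

Call:
carry_out(increments=[{"tx": 0,"ty": -0.03,"tz": -0.4,"rx": 0,"ry": 0,"rz": 0,"fingers": 0},{"tx": 0,"ty": -0.03,"tz": -0.8,"rx": 0,"ry": 0,"rz": 0,"fingers": 0},{"tx": 0,"ty": -0.03,"tz": -1.2,"rx": 0,"ry": 0,"rz": 0,"fingers": 0},{"tx": 0,"ty": -0.03,"tz": -1.6,"rx": 0,"ry": 0,"rz": 0,"fingers": 0},{"tx": 0,"ty": -0.03,"tz": -2.0,"rx": 0,"ry": 0,"rz": 0,"fingers": 0}])

```text
time: 27.15
position: [0.5294, -0.0965, 0.113]
ee_rot: [[0.977, 0.171, 0.129], [0.17, -0.985, 0.022], [0.131, 0.0, -0.991]]
force: [0.4, 0.6, -1.8]
gripper_width: 0.0072
gripper_force: 59.2
```

```bash
python3 s.py; python3 b.py
```

```text
[ 0.5294 -0.0965  0.113 ] T [ 0.004  0.073 -0.055] F [ 0.43  0.63 -1.8 ] w 0.0072 59.167542457580566 yaw 0.1723 j6 60.9 27.15
TCP in slot -0.00845514814915502 0.0003875583869267275 yax 0.17227818035576992 [ 0.1714 -0.9852  0.0002]
```

Call:
carry_out(increments=[{"tx": 0,"ty": 0,"tz": -0.5,"rx": 0,"ry": 0,"rz": 0,"fingers": 0},{"tx": 0,"ty": 0,"tz": -1.0,"rx": 0,"ry": 0,"rz": 0,"fingers": 0},{"tx": 0,"ty": 0,"tz": -1.4,"rx": 0,"ry": 0,"rz": 0,"fingers": 0},{"tx": 0,"ty": 0,"tz": -1.7,"rx": 0,"ry": 0,"rz": 0,"fingers": 0},{"tx": 0,"ty": 0,"tz": -1.7,"rx": 0,"ry": 0,"rz": 0,"fingers": 0}])

```text
time: 27.57
position: [0.5288, -0.0963, 0.0952]
ee_rot: [[0.977, 0.171, 0.127], [0.17, -0.985, 0.023], [0.129, -0.001, -0.992]]
force: [0.7, 1.0, -1.7]
gripper_width: 0.0065
gripper_force: 59.2
```

```bash
python3 s.py; python3 b.py
```

```text
[ 0.5288 -0.0963  0.0952] T [-0.036  0.076 -0.026] F [ 0.69  1.01 -1.71] w 0.0065 59.16701316833496 yaw 0.1721 j6 60.8 27.5667
TCP in slot -0.00900409272003307 0.0006491015395969163 yax 0.1722256893441484 [ 0.1714 -0.9852 -0.0007]
```

Inserted about 25 mm without contact. Releasing, then retreating straight up.

Call:
carry_out(increments=[{"tx": 0,"ty": 0,"tz": 0,"rx": 0,"ry": 0,"rz": 0,"fingers": 50},{"tx": 0,"ty": 0,"tz": 0,"rx": 0,"ry": 0,"rz": 0,"fingers": 50},{"tx": 0,"ty": 0,"tz": 0,"rx": 0,"ry": 0,"rz": 0,"fingers": 50},{"tx": 0,"ty": 0,"tz": 0,"rx": 0,"ry": 0,"rz": 0,"fingers": 50},{"tx": 0,"ty": 0,"tz": 1,"rx": 0,"ry": 0,"rz": 0,"fingers": 50},{"tx": 0,"ty": 0,"tz": 4,"rx": 0,"ry": 0,"rz": 0,"fingers": 50},{"tx": 0,"ty": 0,"tz": 8,"rx": 0,"ry": 0,"rz": 0,"fingers": 50},{"tx": -3,"ty": -3,"tz": 12,"rx": 0,"ry": 0,"rz": 0,"fingers": 50},{"tx": -6,"ty": -6,"tz": 15,"rx": 0,"ry": 0,"rz": 0,"fingers": 50},{"tx": -8,"ty": -8,"tz": 16,"rx": 0,"ry": 0,"rz": 0,"fingers": 50},{"tx": -8,"ty": -8,"tz": 16,"rx": 0,"ry": 0,"rz": 0,"fingers": 50}])

```text
time: 28.48
position: [0.4484, -0.1795, 0.2623]
ee_rot: [[0.976, 0.169, 0.136], [0.168, -0.986, 0.016], [0.136, 0.008, -0.991]]
force: [0.8, -0.4, 0.4]
gripper_width: 0.0424
gripper_force: 0.0
```

```bash
python3 s.py; python3 - <<'E'
from h import *; import pickle
f=frame('side'); g=frame('scene'); a=pickle.load(open('side0.pkl','rb')); g7=pickle.load(open('g7.pkl','rb'))
def show(im,w,h):
    x=cv2.resize(cv2.cvtColor(im,7),(w,h),interpolation=cv2.INTER_AREA)
    for r in x: print(''.join(' .:-=+*#%@'[min(9,v//26)] for v in r))
print('box, side'); show(f['image'][245:360,230:390],107,38)
print('rack, side'); show(f['image'][175:270,230:395],110,32)
d=cv2.absdiff(cv2.cvtColor(g['image'][290:400,360:470],7),cv2.cvtColor(g7['image'][290:400,360:470],7)); print('lock change since drawn',d.mean(),d.max())
E
```

```text
[ 0.4484 -0.1795  0.2623] T [-0.03   0.064 -0.041] F [ 0.78 -0.36  0.39] w 0.0424 0.0 yaw 0.1707 j6 49.0 28.4833
box, side
:::::::::::......:===============-:::::::::::::----===------::::::::::::::::::::---::::::::::::::::::::-:..
:.....:::::......:-=============--:::::::---:::::::--:::::::::::::::::::--=+**#%%%%*=------========-:::::..
......::::::::::::---========---:::::::::::::::::::::::::::::::--==+*##%%%@@@@@%%%@@%*==============--:::..
::....:::::::---:::::-----:::::::::::::::::::::::::::::--==+*##%%%@%@%%%%%%%%%%%%%%%%%#=-----:::::::::::...
::.....::::::::::::::::::::::::::::::::::::::---==+*###%%%%%%%%%%%%%%%%%%%%%%%%%%%%%%%%#+:.................
:::....:::::::::::::::::::::::::::-----=++**##%%%%%%%%%%%%%%%%%%%%%%%%%%%%%%%%%%%%%%%%%@%*-................
:::....::::::::::::::-------====++*###%%%%%%%%%%%%%%%%%%%%%%%%%%%%%%%%%%%%%%%%%%%%%%%%%%%%%=:..........::::
:::.....:-:--==========++**##%%%%%%%%%%%%%%%%%%%%%%%%%%%%%%%%%%%%%%%%%%%%###**++#%%%%%%%%%%%*-:::::::::::::
::::....:::-===++**##%%%%%%%%%%%%%%%%%%%%%%@@@@@@%%%%%%%%%%%%%%%%###*++++=====+++#%%%%%%%%%%%#+::::::::::::
:::::
[... 6034 characters left out ...]
::::::::-------------:::::::::::::::::::::::::::::--==+*##%%%@@@@@%%%%%%@@%#+========------::::.....
::....:::::::---::::::::::::::::::::::::::::::::::::--==+*##%%%%%%%%%%%@%%%%%%%%%%%%%%#=:::::::::::...........
::.....::::::::::::::::::::::::::::::::::----=++**#%%%%%%%%%%%%%%%%%%%%%%%%%%%%%%%%%%%%%+-....................
:::....::::::::::::::::::::::------===++*##%%%%%%%%%%%%%%%%%%%%%%%%%%%%%%%%%%%%%%%%%%%%@%#-:..................
:::.....:-::::::::------=====++**##%%%%%%%%%%%%%%%%%%%%%%%%%%%%%%%%%%%%%%%%%%%#%%%%%%%%%%%%+:.....::::::::::::
:::.....::--=========++**##%%%%%%%%%%%%%%%%%%%%%%%%%@%%%%%%%%%%%%%%%%%%##**+++==*%%%%%%%%%%%#-:.::::::::::::::
lock change since drawn 0.6393388429752066 3
```

The slot is clear, both other keys hang upright in the rack, and the lock has not changed. Handing in.

```bash
python3 -c "
from workcell import manip
print(manip.close_job())"
```

```text
the job is handed in; nothing more can be done
None
```

The job is handed in, at about 29 s of the 72 s allowed: the third key tried (from the +x end of the rack) turned the lock and is posted in the deposit box, the other two hang in the rack, and the lock stayed turned in the last camera check; the hand-in returned no verdict.

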